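# Get the cue ball out from behind the bottle and cards, then repack the tray

### The arm

A 6-joint arm with a two-finger parallel gripper is mounted at the origin on the work surface. World frame = base frame: x ahead of the robot, y to its left, z up, the work surface at z = 0. Lengths are in m, angles in rad, forces in N, time in s.
With the tool pointing down it reaches from about 0.375 to 0.975 m from the base axis. Payload 3.8 kg.
Tool frame: the origin (TCP) lies midway between the tips of the shut fingers; the grasp point (between the pads) lies 19 mm behind it; z points along the fingers, y is the line along which they close (so a half turn about z gives the same grasp; the last joint's range is limited). The gripper opens to 85 mm and grips with 20 to 120 N. Pads are 22 mm wide; open, the fingers measure 114 mm over their backs; the gripper's body (76 mm by 85 mm) begins 54 mm behind the grasp point. The pads swing forward as they close: fully open they stand 13 mm farther back than shut.
Start: joints at [1.278, 0.264, 1.604, -0, 1.274, -0.037], TCP at [0.171, 0.653, 0.231] pointing down, gripper open.
Joint ranges: [-2.63, 2.63], [-0.94, 2.18], [0.31, 2.57], [-1.31, 4.45], [0, 2.66], [-2.55, 2.55]. Speed limits (rad/s): [2.57, 2.57, 3.14, 3.14, 3.14, 3.14].

### API

Orientations are given as a unit quaternion [x, y, z, w].
In Python, from workcell import env gives the robot as it stands.
- The arm moves only by the tool servo_tool, never from a script. Its argument "targets" is a list of rows, each an object with "delta_rot": the turn, a rotation vector about the tool's x, y, z in degrees, a list of three; "travel": the shift along the tool's x, y, z in mm, a list of three; "claw": the opening, from 0 (shut) to 1 (fully open). In form: [{"delta_rot": [rx, ry, rz], "travel": [dx, dy, dz], "claw": claw}, ...]. A call has 1 to 5 rows; each row is the pose to reach, as a shift and turn from the pose commanded when the call began, along the tool's axes at that moment; what a row does not reach only later rows make up. A row lasts 1/12 s, in which the tool goes at most 41.7 mm and 7.16 degrees, less where a joint would pass 70% of its speed; a pose out of reach is approached as far as the arm can. A call with a gripper value outside its range is refused whole. The fingers move at their own pace and stop on an object; "grip_force" is the grip in N (left out, the last holds). Time passes only in rows, so rows that repeat a pose let the fingers close. It gives the time, the measured TCP pose, the force, the opening and the grip force at its end, in the units of the state.
- env.get_state(): the state, without advancing time (a new reading comes with each control period).
- env.snapshot(name): name is "side" or "top"; returns a dict with "image" (420x560x3 uint8, red, green, blue), "fx", "fy", "cx", "cy" (pixels), "world_from_camera" (4x4, takes a point from camera to world coordinates). Camera axes: x right, y down, z forward; pixel columns grow to the right and rows downward; lengths in m; the calibration is good to about 2 mm. A picture is of the moment at which its call begins. There is no depth.
- env.job_done(): hands the job in; it is judged then, once.
The state is a dict: "clock": time; "joint_positions": joint angles; "dq": joint speeds; "joint_torque": joint torques, N m; "ee_pos": TCP position; "tool_rot": TCP orientation; "force": force on the tool from outside, world axes, zero at the start; "ft_torque": the same for the moment, N m; "grip_width": finger opening in m; "gripper_force": force on a finger pad.
Only numpy, scipy, OpenCV 4.12 (cv2) and the standard library are available. Lean on these libraries where they do the work, as an engineer would, in place of code of your own. Each camera call takes 0.05 s, during which the arm holds its last target. There are 200 camera calls.

### The job

Move the brown shaker bottle and the green card box out of the wooden tray and stand both on the blue mat, then fetch the white cue ball from behind them and set it on the brass ring. While the two still stand on the mat, fill the ball's empty place in the tray with the dark grey foam brick, set down flat and square to the tray; then put the bottle and the card box back, each in the very place where it stood at the start, the box facing the same way as before. Keep the bottle and the box upright throughout, and leave the yellow ball and the green tumbler where they are.

Things in the scene. Friction and masses are not known exactly. Their poses are not given: they have to be found in the camera images.
- tray: Fixed wooden tray, 142 (x) by 158 (y) mm. Origin: centre of underside; x to its rear, away from the robot. Floor 10 mm up, lips 8 mm above it. Two front places at x -28, y +36.5 and -36.5 mm, each 66 (x) by 67 (y), rib between, hold bottle and card box (which where varies). Rear place, 56 by 58 at x +32, y 0, open to the front ones, holds the ball in a 20 mm floor dimple; flat bottoms span it.
- bottle: Loose brown shaker bottle, black cap, upright, 0.18 to 0.33 kg. Round: 56 mm diameter, straight up to 100 mm, then narrowing to a 38 mm cap; 130 mm tall in all. Origin: centre of its underside, z up. No front or back.
- cardbox: Loose green card box with white panels, upright, 46 (its x) by 58 (its y) mm, 100 mm tall, 0.2 to 0.36 kg. Origin: centre of its underside, z up. At the start its x lies along the tray's x within 0.04 rad, and about 15 mm part it from the bottle, so both are best gripped across the tray's x, high up, above the ball.
- cue_ball: Loose white cue ball with a small red dot, 57 mm diameter, 0.17 kg. Origin: its centre, 37 mm above the cloth in the tray's dimple, about 34 mm when seated on the brass ring.
- foam: Loose dark grey stiff foam brick, upright, 48 by 48 mm, 50 mm tall, 30 g, rigid to the grip. Origin: centre of its underside; z up, x and y across its sides.
- mat: Fixed blue mat, 110 (its x) by 210 (its y) mm, 4 mm thick, flat on the cloth, on the left or on the right of the tray: the side area. Origin: centre of its underside, z up.
- brass_ring: Fixed brass ring, 60 mm outer and 32 mm inner diameter, 10 mm high, flat on the cloth, on the other side of the tray from the mat: a seat for the cue ball. Origin: centre of its underside, z up.
- yellow_ball: Loose yellow ball, 57 mm diameter, seated on a fixed black ring; to be left alone. Origin: its centre.
- tumbler: Loose green glass tumbler, 68 mm diameter at the rim, 95 mm tall, standing beyond the tray; to be left alone. Origin: centre of its underside.
Mind the look-alikes: they are no part of the job. There is more than one size of the tray; the job needs the middle-sized.

How it is judged:
On the way, in this order (a step that is already met when the one before it is completed fails the run):
1. the shaker bottle and the card box both stand upright and released on the blue mat (x of bottle in the frame of mat between -0.05 and 0.05 m and y of bottle in the frame of mat between -0.1 and 0.1 m and z of bottle in the frame of mat between -0.002 and 0.012 m and angle between each of bottle, cardbox's own z axis and vertical below 0.1 rad and x of cardbox in the frame of mat between -0.05 and 0.05 m and y of cardbox in the frame of mat between -0.1 and 0.1 m and z of cardbox in the frame of mat between -0.002 and 0.012 m and contact force between the fingers and bottle below 0.1 N and linear speed of each of bottle, cardbox below 0.02 m/s and contact force between the fingers and cardbox below 0.1 N), for 0.2 s.
2. with both still on the mat, the white cue ball rests released on the brass ring (x of bottle in the frame of mat between -0.05 and 0.05 m and y of bottle in the frame of mat between -0.1 and 0.1 m and z of bottle in the frame of mat between -0.002 and 0.012 m and angle between each of bottle, cardbox's own z axis and vertical below 0.1 rad and x of cardbox in the frame of mat between -0.05 and 0.05 m and y of cardbox in the frame of mat between -0.1 and 0.1 m and z of cardbox in the frame of mat between -0.002 and 0.012 m and horizontal distance between cue_ball and brass_ring below 0.01 m and height (world z) of cue_ball between 0.028 and 0.04 m and contact force between the fingers and cue_ball below 0.1 N and linear speed of cue_ball below 0.02 m/s), for 0.2 s.
3. with both still on the mat, the foam brick stands released in the cue ball's empty place in the tray (x of bottle in the frame of mat between -0.05 and 0.05 m and y of bottle in the frame of mat between -0.1 and 0.1 m and z of bottle in the frame of mat between -0.002 and 0.012 m and angle between each of bottle, cardbox's own z axis and vertical below 0.1 rad and x of cardbox in the frame of mat between -0.05 and 0.05 m and y of cardbox in the frame of mat between -0.1 and 0.1 m and z of cardbox in the frame of mat between -0.002 and 0.012 m and x of foam in the frame of tray between 0.02 and 0.044 m and y of foam in the frame of tray between -0.012 and 0.012 m and z of foam in the frame of tray between 0.006 and 0.014 m and angle between foam's own z axis and vertical below 0.08 rad and (angle between the x axis of foam and the x axis of tray, either way round below 0.25 rad or angle between the x axis of foam and the y axis of tray, either way round below 0.25 rad) and contact force between the fingers and foam below 0.1 N and linear speed of foam below 0.02 m/s), for 0.2 s.
At the end, for the whole second after the job is handed in: Cue ball on the brass ring (within 10 mm); foam flat in the tray's rear place (within 12 mm, square within 0.25 rad); bottle and card box upright in the tray within 15 mm of where each began, the box's x along the tray's x within 0.25 rad; all released and at rest (horizontal distance between cue_ball and brass_ring below 0.01 m and height (world z) of cue_ball between 0.028 and 0.04 m and contact force between the fingers and cue_ball below 0.1 N and linear speed of each of cue_ball, foam, bottle, cardbox below 0.02 m/s and x of foam in the frame of tray between 0.02 and 0.044 m and y of foam in the frame of tray between -0.012 and 0.012 m and z of foam in the frame of tray between 0.006 and 0.014 m and angle between foam's own z axis and vertical below 0.08 rad and (angle between the x axis of foam and the x axis of tray, either way round below 0.25 rad or angle between the x axis of foam and the y axis of tray, either way round below 0.25 rad) and contact force between the fingers and foam below 0.1 N and distance of each of bottle, cardbox from where it was at the start of the episode below 0.015 m and angle between each of bottle, cardbox's own z axis and vertical below 0.06 rad and contact force between the fingers and bottle below 0.1 N and contact force between the fingers and cardbox below 0.1 N and angle between the x axis of cardbox and the x axis of tray, either way round below 0.25 rad); the robot touches nothing.
It fails at once if the yellow ball was moved more than 25 mm (distance of yellow_ball from where it was at the start of the episode above 0.025 m).
It fails at once if the green tumbler was moved more than 25 mm (distance of tumbler from where it was at the start of the episode above 0.025 m).
It fails at once if the bottle or the card box was tipped over (angle between any of bottle, cardbox's own z axis and vertical above 0.6 rad).
It also fails if it takes over 131 s, if anything falls off the work surface, if the arm or the gripper's body presses on something with over 40 N, if the wrist force passes 120 N, or if a joint passes its speed limit or range.

## Working session

There is one attempt and no reset: what is moved stays moved. The work goes in short steps, Python scripts to look and compute and a tool call to move; the robot and the scene stay as the last step left them, time stands still between calls to the robot, and variables do not carry over. Pictures are saved under pics/ and viewed, at most 14 in all, crops included, and the job is handed in when it is done.

Besides the shell and the picture viewer there is one more tool, called after "Request:" as name([rows], argument=value, ...), one row to a line, values as JSON. servo_tool: Moves the arm, as the interface text tells. Its arguments: {"type":"object","properties":{"targets":{"type":"array"},"grip_force":{"type":"number"}},"required":["targets"]}

```bash
ls; mkdir -p pics; python3 - <<'E'
from workcell import env
import cv2, numpy as np
for n in ("top","side"):
    s=env.snapshot(n); cv2.imwrite(f"pics/{n}0.png",cv2.cvtColor(s["image"],cv2.COLOR_RGB2BGR))
    print(n,s["fx"],s["fy"],s["cx"],s["cy"]);print(np.round(s["world_from_camera"],4))
st=env.get_state(); print({k:np.round(v,3) for k,v in st.items()})
E
```

```text
pics
top 455.7390398885847 455.7390398885847 280.16387729768616 215.2962109902786
[[ 0.023  -0.9952  0.0947  0.3906]
 [-0.9997 -0.022   0.011  -0.0403]
 [-0.0089 -0.0949 -0.9954  1.1852]
 [ 0.      0.      0.      1.    ]]
side 380.0810103506327 380.0810103506327 279.87609507728206 210.4651788676422
[[-0.8442 -0.4368  0.3107  0.2049]
 [-0.5358  0.6744 -0.508   0.4447]
 [ 0.0124 -0.5953 -0.8034  0.7731]
 [ 0.      0.      0.      1.    ]]
{'clock': np.float64(0.1), 'joint_positions': array([ 1.278,  0.265,  1.605, -0.   ,  1.274, -0.037]), 'dq': array([ 0.001, -0.002, -0.001,  0.   ,  0.002, -0.001]), 'joint_torque': array([-0.0000e+00, -5.1671e+01, -3.6859e+01,  0.0000e+00,  6.0000e-03,
        0.0000e+00]), 'ee_pos': array([0.171, 0.652, 0.23 ]), 'tool_rot': array([ 0.128,  0.992, -0.001, -0.   ]), 'force': array([-0.604,  0.295,  0.078]), 'ft_torque': array([ 0.028, -0.006, -0.007]), 'gripper_force': np.float64(0.0), 'grip_width': np.float64(0.086)}
```

View pics/top0.png

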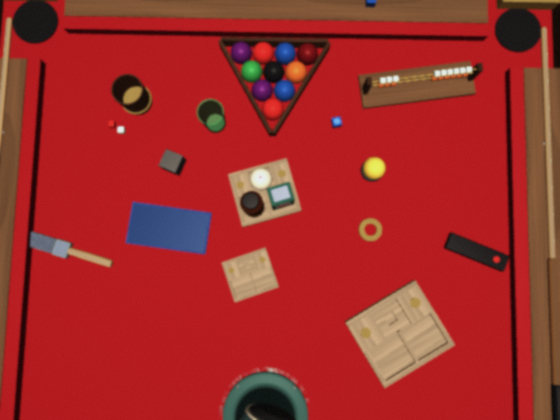

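View pics/side0.png

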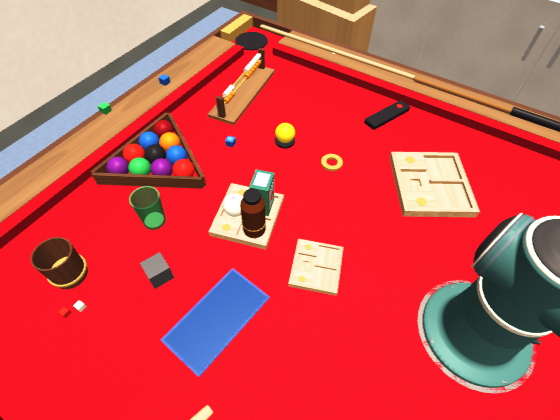

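The top view shows the middle tray at about (265,192), with the bottle at front-left (251,203), the box at front-right (281,195) and the ball behind them (261,178). The mat is on the left at (168,228), the ring at (370,230) and the foam at (172,162). The side view shows the same layout.

```bash
cat > h.py <<'E'
from workcell import env
import cv2, numpy as np
def snap(n): return env.snapshot(n)
def p2w(s,u,v,z):
    T=s["world_from_camera"]; d=T[:3,:3]@np.array([(u-s["cx"])/s["fx"],(v-s["cy"])/s["fy"],1.]); o=T[:3,3]
    return o+d*(z-o[2])/d[2]
def w2p(s,p):
    T=np.linalg.inv(s["world_from_camera"]); q=T[:3,:3]@np.asarray(p,float)+T[:3,3]
    return np.array([s["fx"]*q[0]/q[2]+s["cx"],s["fy"]*q[1]/q[2]+s["cy"]])
def blob(mask,roi):
    x0,y0,x1,y1=roi; m=np.zeros(mask.shape,np.uint8); m[y0:y1,x0:x1]=mask[y0:y1,x0:x1].astype(np.uint8)
    n,l,st,c=cv2.connectedComponentsWithStats(m); i=1+np.argmax(st[1:,4]); 
    cn=max(cv2.findContours((l==i).astype(np.uint8),0,2)[0],key=cv2.contourArea)
    return c[i],st[i],cn
def crop(s,roi,k,name):
    x0,y0,x1,y1=roi; cv2.imwrite(name,cv2.cvtColor(cv2.resize(s["image"][y0:y1,x0:x1],None,fx=k,fy=k,interpolation=cv2.INTER_CUBIC),cv2.COLOR_RGB2BGR))
E
python3 - <<'E'
from h import *
s=snap("top"); im=s["image"]; hsv=cv2.cvtColor(im,cv2.COLOR_RGB2HSV); H,S,V=[hsv[...,i].astype(int) for i in range(3)]
g=im[...,1].astype(int); r=im[...,0].astype(int); b=im[...,2].astype(int)
def rect(mask,roi,z):
    c,st,cn=blob(mask,roi); R=cv2.boxPoints(cv2.minAreaRect(cn)); P=np.array([p2w(s,*q,z) for q in R])
    e1,e2=P[1]-P[0],P[2]-P[1]; e=[e1,e2]
    print(" centre",np.round(P.mean(0),4),"centroid",np.round(p2w(s,*c,z),4),"sides",[round(np.linalg.norm(x),4) for x in e],"ang",[round(np.degrees(np.arctan2(x[1],x[0])),1) for x in e],"area",st[4],np.round(c,1))
print("tray"); rect((g>70)|((r<110)),(215,150,310,232),.018)
print("mat"); rect((b>r+20),(115,195,220,260),.004)
print("ring"); rect((g>60)&(r>g),(350,212,390,250),.010)
print("foam"); rect((r<110),(150,145,195,180),.05)
print("foamtop"); rect((r<110)&(g>45),(150,145,195,180),.05)
print("ball"); rect((b>135)&(g>150),(245,160,275,186),.037)
print("cap"); rect((r<60)&(V<60),(235,185,268,222),.13)
print("yellow"); rect((r>170)&(g>150)&(b<120),(355,150,395,185),.0685)
crop(s,(215,140,315,235),8,"pics/c1.png"); 
t=snap("side"); crop(t,(195,160,295,250),8,"pics/c2.png")
E
```

```text
tray
 centre [0.5621 0.0153 0.018 ] centroid [0.5614 0.0154 0.018 ] sides [np.float64(0.1632), np.float64(0.1467)] ang [np.float64(-73.1), np.float64(-163.6)] area 3502 [264.2 191.9]
mat
 centre [0.4649 0.2638 0.004 ] centroid [0.4646 0.2629 0.004 ] sides [np.float64(0.1065), np.float64(0.21)] ang [np.float64(-5.0), np.float64(-96.9)] area 3231 [168.4 227.5]
ring
 centre [ 0.4722 -0.2596  0.01  ] centroid [ 0.4714 -0.2598  0.01  ] sides [np.float64(0.062), np.float64(0.0619)] ang [np.float64(0.4), np.float64(-88.7)] area 393 [370.1 229.3]
foam
 centre [0.6269 0.2479 0.05  ] centroid [0.6272 0.2481 0.05  ] sides [np.float64(0.0476), np.float64(0.0571)] ang [np.float64(-20.4), np.float64(-112.1)] area 377 [172.6 162.4]
foamtop
 centre [0.6299 0.2531 0.05  ] centroid [0.6307 0.2539 0.05  ] sides [np.float64(0.0459), np.float64(0.0453)] ang [np.float64(-20.4), np.float64(-112.1)] area 283 [170.4 161. ]
ball
 centre [0.5982 0.0262 0.037 ] centroid [0.5964 0.0255 0.037 ] sides [np.float64(0.0512), np.float64(0.0439)] ang [np.float64(-88.8), np.float64(-178.6)] area 316 [260.3 177.2]
cap
 centre [0.5161 0.0378 0.13  ] centroid [0.5162 0.0375 0.13  ] sides [np.float64(0.0468), np.float64(0.0517)] ang [np.float64(-88.8), np.float64(-178.5)] area 302 [252.1 203.9]
yellow
 centre [ 0.6212 -0.2592  0.0685] centroid [ 0.6219 -0.2593  0.0685] sides [np.float64(0.0472), np.float64(0.0478)] ang [np.float64(-88.8), np.float64(-179.9)] area 312 [374.5 167.2]
```

View pics/c1.png

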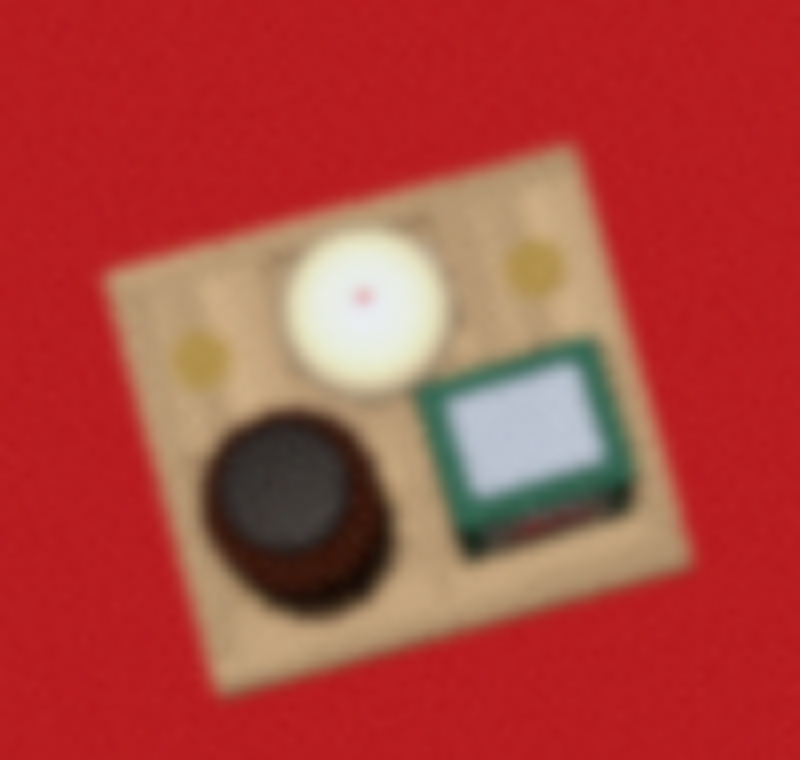

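View pics/c2.png

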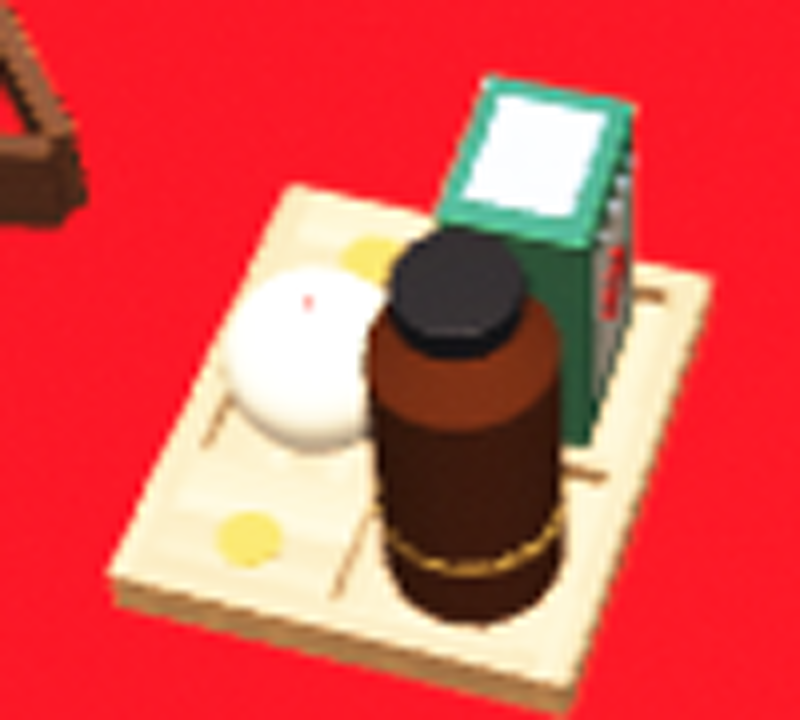

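The crops show the cap top centre at c1 (285,483) and c2 (457,283). The box top corners are near c1 (420,388), (595,335), (632,478), (462,530), and the tray corners near c1 (103,275), (577,143), (692,565), (218,695).

```bash
python3 - <<'E'
from h import *
s=snap("top"); t=snap("side")
c1=lambda X,Y:((X+.5)/8-.5+215,(Y+.5)/8-.5+140); c2=lambda X,Y:((X+.5)/8-.5+195,(Y+.5)/8-.5+160)
def show(n,s,f,pts,z):
    P=np.array([p2w(s,*f(*q),z) for q in pts])[:,:2]; print(n,np.round(P.mean(0),4))
    if len(P)==4:
        d=np.roll(P,-1,0)-P; print("   ",np.round(np.linalg.norm(d,axis=1),3),np.round(np.degrees(np.arctan2(d[:,1],d[:,0])),1))
    return P.mean(0)
T=show("tray top",s,c1,[(103,275),(577,143),(692,565),(218,695)],.018)
show("tray side",t,c2,[(110,575),(288,185),(713,278),(572,690)],.018)
show("cap top",s,c1,[(285,483)],.14); show("cap side",t,c2,[(457,283)],.14)
show("box top",s,c1,[(418,388),(596,337),(632,478),(462,530)],.11); show("box side",t,c2,[(487,75),(635,103),(588,245),(437,220)],.11)
show("ball top",s,c1,[(365,309)],.037); show("ball side",t,c2,[(308,358)],.037)
for a in (16.4,):
    c,si=np.cos(np.radians(a)),np.sin(np.radians(a))
    for n,x,y in (("L",-.028,.0365),("R",-.028,-.0365),("rear",.032,0)): print(n,np.round(T+[c*x-si*y,si*x+c*y],4))
# side-camera checks for foam/ring/mat
im=t["image"].astype(int); r,g,b=im[...,0],im[...,1],im[...,2]
for n,m,roi,z in (("ring",(g>80)&(r>120),(315,148,350,175),.01),("mat",(b>r+20),(155,262,280,380),.004),("foam",(r<110)&(g>70),(135,245,180,290),.05)):
    c,st,cn=blob(m,roi); P=[p2w(t,*q,z)[:2] for q in cv2.boxPoints(cv2.minAreaRect(cn))]; 
    ap=cv2.approxPolyDP(cn,4,True)[:,0]; print(n,st[4],np.round(p2w(t,*c,z),4),np.round([p2w(t,*q,z)[:2] for q in ap],3).tolist())
crop(t,(135,245,180,290),12,"pics/c3.png")
E
```

```text
tray top [0.5617 0.0153]
    [0.16  0.143 0.158 0.142] [ -73.  -163.8  106.7   17. ]
tray side [0.5612 0.0154]
    [0.158 0.143 0.159 0.143] [ -72.6 -162.8  107.2   16.7]
cap top [0.5242 0.0415]
cap side [0.5223 0.0422]
box top [ 0.5446 -0.0278]
    [0.055 0.044 0.053 0.045] [ -72.6 -164.6  108.4   18.5]
box side [ 0.5443 -0.027 ]
    [0.045 0.056 0.044 0.057] [-161.2  109.1   20.9  -69.8]
ball top [0.5939 0.0256]
ball side [0.5952 0.0255]
L [0.5245 0.0424]
R [ 0.5451 -0.0277]
rear [0.5924 0.0243]
ring 255 [ 0.47   -0.2571  0.01  ] [[0.5, -0.269], [0.476, -0.225], [0.441, -0.257], [0.467, -0.29]]
mat 5260 [0.4635 0.2722 0.004 ] [[0.501, 0.153], [0.53, 0.359], [0.423, 0.373], [0.398, 0.17]]
foam 1 [0.6042 0.2487 0.05  ] [[0.604, 0.249]]
```

View pics/c3.png

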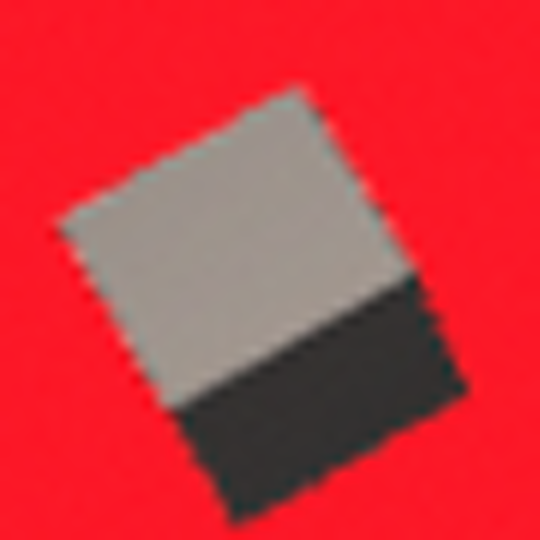

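The foam top shows as a clean square, with corners at c3 (62,225), (300,88), (412,272), (170,408). Both cameras agree to within about 2 mm on the tray, bottle, box and ball. Next I work out the first transit.

```bash
cat > plan.py <<'E'
import sys; from h import *
from scipy.spatial.transform import Rotation as R
def pose():
    s=env.get_state(); M=R.from_quat(s["tool_rot"]).as_matrix(); return np.array(s["ee_pos"]),np.degrees(np.arctan2(M[1,1],M[0,1])),M,s
def rows(p,psi,q,psi2,calls):
    """calls equal steps from p,psi to q,psi2; travel (mm) in the tool frame at each call's start"""
    q=np.array(q)
    for k in range(calls):
        a=np.radians(psi+(psi2-psi)*k/calls); A=np.array([[-np.sin(a),np.cos(a),0],[np.cos(a),np.sin(a),0],[0,0,-1]])
        print("call",k,"travel",np.round(A@(q-p)/calls*1000,1),"rz",round((psi-psi2)/calls,2))
E
python3 - <<'E'
from plan import *
p,psi,M,s=pose(); print(p,psi,np.round(M,3))
rows(p,psi,[.5235,.042,.20],17,4)
t=snap("side"); P=np.array([p2w(t,(X+.5)/12-.5+135,(Y+.5)/12-.5+245,.05)[:2] for X,Y in [(62,225),(300,88),(412,272),(170,408)]])
d=np.roll(P,-1,0)-P; print("foam",P.mean(0),np.linalg.norm(d,axis=1),np.degrees(np.arctan2(d[:,1],d[:,0])))
E
```

```text
[0.17074383 0.652804   0.23080989] 75.34287742833936 [[-0.967  0.253 -0.   ]
 [ 0.253  0.967 -0.001]
 [-0.    -0.001 -1.   ]]
call 0 travel [-124.  -125.4    7.7] rz 14.59
call 1 travel [-151.5  -90.2    7.7] rz 14.59
call 2 travel [-169.4  -49.1    7.7] rz 14.59
call 3 travel [-176.3   -4.9    7.7] rz 14.59
foam [0.63155979 0.25518245] [0.04653609 0.04591567 0.04578917 0.0443755 ] [-110.06545601  158.06526749   68.03013679  -21.0022629 ]
```

Request:
servo_tool([
  {"delta_rot": [0,0,3],"travel": [-25,-25,2],"claw": 1},
  {"delta_rot": [0,0,6],"travel": [-50,-50,3],"claw": 1},
  {"delta_rot": [0,0,9],"travel": [-75,-75,5],"claw": 1},
  {"delta_rot": [0,0,12],"travel": [-99,-100,6],"claw": 1},
  {"delta_rot": [0,0,14.6],"travel": [-124,-125,8],"claw": 1},
], grip_force=40)

```text
clock: 0.77
ee_pos: [0.2595, 0.4994, 0.2234]
tool_rot: [0.253, 0.967, 0.0, 0.0]
force: [0.0, 0.7, -0.1]
grip_width: 0.0858
gripper_force: 0.0
```

Request:
servo_tool([
  {"delta_rot": [0,0,3],"travel": [-30,-18,2],"claw": 1},
  {"delta_rot": [0,0,6],"travel": [-61,-36,3],"claw": 1},
  {"delta_rot": [0,0,9],"travel": [-91,-54,5],"claw": 1},
  {"delta_rot": [0,0,12],"travel": [-121,-72,6],"claw": 1},
  {"delta_rot": [0,0,14.6],"travel": [-151,-90,8],"claw": 1},
])

```text
clock: 1.18
ee_pos: [0.3475, 0.347, 0.2156]
tool_rot: [0.374, 0.927, 0.0, 0.0]
force: [1.3, 0.1, -0.5]
grip_width: 0.0855
gripper_force: 0.0
```

Request:
servo_tool([
  {"delta_rot": [0,0,3],"travel": [-34,-10,2],"claw": 1},
  {"delta_rot": [0,0,6],"travel": [-68,-20,3],"claw": 1},
  {"delta_rot": [0,0,9],"travel": [-102,-29,5],"claw": 1},
  {"delta_rot": [0,0,12],"travel": [-136,-39,6],"claw": 1},
  {"delta_rot": [0,0,14.6],"travel": [-169,-49,8],"claw": 1},
])

```text
clock: 1.6
ee_pos: [0.4356, 0.1944, 0.2078]
tool_rot: [0.489, 0.872, 0.001, 0.0]
force: [1.3, 0.6, 0.5]
grip_width: 0.0851
gripper_force: 0.0
```

Request:
servo_tool([
  {"delta_rot": [0,0,3],"travel": [-38,-1,2],"claw": 1},
  {"delta_rot": [0,0,6],"travel": [-76,-2,3],"claw": 1},
  {"delta_rot": [0,0,9],"travel": [-114,-3,5],"claw": 1},
  {"delta_rot": [0,0,12],"travel": [-148,-4,7],"claw": 1},
  {"delta_rot": [0,0,14.6],"travel": [-176,-5,8],"claw": 1},
])

```text
clock: 2.02
ee_pos: [0.5236, 0.0409, 0.1994]
tool_rot: [0.597, 0.802, 0.0, 0.0]
force: [0.8, 1.1, -0.9]
grip_width: 0.0851
gripper_force: 0.0
```

```bash
python3 - <<'E'
from plan import *
p,psi,M,s=pose(); print(p,psi,s["joint_positions"])
rows(p,psi,[.5235,.042,.076],17,1)
E
```

```text
[0.52355986 0.04094264 0.19935986] 16.726311462242652 [ 3.08842218e-02  2.45533200e-03  1.95868730e+00 -4.48119177e-04
  1.17975658e+00 -2.60874165e-01]
call 0 travel [  1.    0.2 123.4] rz -0.27
```

Request:
servo_tool([
  {"delta_rot": [0,0,-0.3],"travel": [1,0,30],"claw": 1},
  {"delta_rot": [0,0,-0.3],"travel": [1,0,60],"claw": 1},
  {"delta_rot": [0,0,-0.3],"travel": [1,0,90],"claw": 1},
  {"delta_rot": [0,0,-0.3],"travel": [1,0,115],"claw": 1},
  {"delta_rot": [0,0,-0.3],"travel": [1,0,123],"claw": 1},
])

```text
clock: 2.43
ee_pos: [0.5189, 0.044, 0.0721]
tool_rot: [0.593, 0.805, -0.002, -0.003]
force: [-1.3, -0.7, -1.5]
grip_width: 0.0855
gripper_force: 0.0
```

Request:
servo_tool([
  {"delta_rot": [0,0,0],"travel": [0,0,0],"claw": 0.75},
  {"delta_rot": [0,0,0],"travel": [0,0,0],"claw": 0.7},
  {"delta_rot": [0,0,0],"travel": [0,0,0],"claw": 0.65},
  {"delta_rot": [0,0,0],"travel": [0,0,0],"claw": 0.6},
  {"delta_rot": [0,0,0],"travel": [0,0,0],"claw": 0.5},
])

```text
clock: 2.85
ee_pos: [0.5239, 0.0445, 0.0783]
tool_rot: [0.593, 0.805, 0.001, 0.001]
force: [-0.4, 1.8, 1.9]
grip_width: 0.055
gripper_force: 42.8
```

Request:
servo_tool([
  {"delta_rot": [0,0,0],"travel": [0,0,0],"claw": 0.3},
  {"delta_rot": [0,0,0],"travel": [0,0,0],"claw": 0.3},
  {"delta_rot": [0,0,0],"travel": [0,0,0],"claw": 0.3},
])

```text
clock: 3.1
ee_pos: [0.5239, 0.0444, 0.0782]
tool_rot: [0.593, 0.805, 0.001, 0.001]
force: [-0.1, -0.3, 7.3]
grip_width: 0.0551
gripper_force: 43.1
```

```bash
python3 - <<'E'
from plan import *
p,psi,M,s=pose(); print("BOTTLE GRASP",p,psi,s["grip_width"],s["gripper_force"],s["dq"])
# commanded: assume (.5234,.0419,.0764) 
a=[.5233,.0420,.0764]
print("to over mat"); rows(np.array([*a[:2],.136]),17,[.471,.314,.136],17,2)
print("box over from mat"); rows(np.array([.471,.314,.17]),17,[.5445,-.0275,.17],17.5,2)
print("box->mat"); rows(np.array([.5445,-.0275,.13]),17.5,[.4575,.214,.13],17,2)
E
```

```text
BOTTLE GRASP [0.5239098  0.04442055 0.07823472] 17.247139514252613 0.05505292558947052 43.13489376101643 [-0.00154827  0.0012964   0.000358    0.00033288 -0.00013146  0.0014099 ]
to over mat
call 0 travel [137.7  14.8   0. ] rz 0.0
call 1 travel [137.7  14.8   0. ] rz 0.0
box over from mat
call 0 travel [-174.   -14.8    0. ] rz -0.25
call 1 travel [-174.   -15.5    0. ] rz -0.25
box->mat
call 0 travel [128.2  -5.2   0. ] rz 0.25
call 1 travel [128.2  -5.7   0. ] rz 0.25
```

Request:
servo_tool([
  {"delta_rot": [0,0,0],"travel": [0,0,-10],"claw": 0.3},
  {"delta_rot": [0,0,0],"travel": [0,0,-25],"claw": 0.3},
  {"delta_rot": [0,0,0],"travel": [0,0,-42],"claw": 0.3},
  {"delta_rot": [0,0,0],"travel": [10,1,-55],"claw": 0.3},
  {"delta_rot": [0,0,0],"travel": [30,3,-60],"claw": 0.3},
])

```text
clock: 3.52
ee_pos: [0.5177, 0.0729, 0.1388]
tool_rot: [0.594, 0.804, 0.001, 0.002]
force: [0.9, 0.5, -2.3]
grip_width: 0.0548
gripper_force: 43.4
```

Request:
servo_tool([
  {"delta_rot": [0,0,0],"travel": [27,3,0],"claw": 0.3},
  {"delta_rot": [0,0,0],"travel": [57,6,0],"claw": 0.3},
  {"delta_rot": [0,0,0],"travel": [87,9,0],"claw": 0.3},
  {"delta_rot": [0,0,0],"travel": [117,12,0],"claw": 0.3},
  {"delta_rot": [0,0,0],"travel": [147,15,0],"claw": 0.3},
])

```text
clock: 3.93
ee_pos: [0.486, 0.2197, 0.1363]
tool_rot: [0.593, 0.805, -0.0, -0.0]
force: [0.4, -0.1, -3.5]
grip_width: 0.0549
gripper_force: 43.4
```

Request:
servo_tool([
  {"delta_rot": [0,0,0],"travel": [29,3,0],"claw": 0.3},
  {"delta_rot": [0,0,0],"travel": [56,6,0],"claw": 0.3},
  {"delta_rot": [0,0,0],"travel": [78,9,5],"claw": 0.3},
  {"delta_rot": [0,0,0],"travel": [92,11,15],"claw": 0.3},
  {"delta_rot": [0,0,0],"travel": [97,12,25],"claw": 0.3},
])

```text
clock: 4.35
ee_pos: [0.4693, 0.3168, 0.111]
tool_rot: [0.592, 0.806, 0.0, -0.0]
force: [0.3, -1.0, -3.3]
grip_width: 0.055
gripper_force: 43.4
```

Request:
servo_tool([
  {"delta_rot": [0,0,0],"travel": [0,0,12],"claw": 0.3},
  {"delta_rot": [0,0,0],"travel": [0,0,22],"claw": 0.3},
  {"delta_rot": [0,0,0],"travel": [0,0,28],"claw": 0.3},
  {"delta_rot": [0,0,0],"travel": [0,0,28],"claw": 0.3},
  {"delta_rot": [0,0,0],"travel": [0,0,28],"claw": 0.3},
])

```text
clock: 4.77
ee_pos: [0.4695, 0.3135, 0.0823]
tool_rot: [0.594, 0.805, -0.001, -0.0]
force: [-0.2, 0.9, -2.0]
grip_width: 0.0548
gripper_force: 43.4
```

```bash
python3 - <<'E'
from plan import *
p,psi,M,s=pose(); print(p,psi,s["grip_width"],s["gripper_force"],s["force"])
rows(p,psi,[.471,.314,.073],17,1)
t=snap("side"); crop(t,(150,150,300,270),5,"pics/c4.png")
E
```

```text
[0.46946459 0.31353918 0.08231254] 17.164117818960424 0.05483595909273559 43.37060626130551 [-0.16326057  0.86298659 -1.95285648]
call 0 travel [-0.   1.6  9.3] rz 0.16
```

View pics/c4.png

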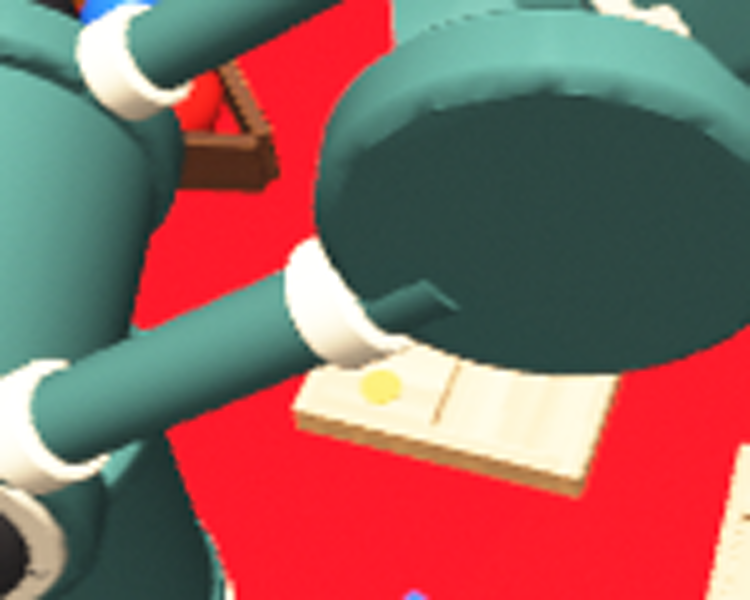

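The arm blocks the side view of the tray, but the tray's left place shows empty at (500,410). The force of about 3 N shows the bottle is held. I'll lower it the last 9 mm and release.

Request:
servo_tool([
  {"delta_rot": [0,0,0],"travel": [0,1,4],"claw": 0.3},
  {"delta_rot": [0,0,0],"travel": [0,1,7],"claw": 0.3},
  {"delta_rot": [0,0,0],"travel": [0,1,9],"claw": 0.3},
  {"delta_rot": [0,0,0],"travel": [0,1,10],"claw": 0.3},
  {"delta_rot": [0,0,0],"travel": [0,1,10],"claw": 0.3},
])

```text
clock: 5.23
ee_pos: [0.4705, 0.3151, 0.073]
tool_rot: [0.593, 0.805, -0.0, -0.0]
force: [0.1, 0.7, -3.2]
grip_width: 0.0548
gripper_force: 43.4
```

Request:
servo_tool([
  {"delta_rot": [0,0,0],"travel": [0,0,0],"claw": 0.75},
  {"delta_rot": [0,0,0],"travel": [0,0,0],"claw": 0.85},
  {"delta_rot": [0,0,0],"travel": [0,0,0],"claw": 1},
  {"delta_rot": [0,0,0],"travel": [0,0,0],"claw": 1},
  {"delta_rot": [0,0,0],"travel": [0,0,0],"claw": 1},
])

```text
clock: 5.65
ee_pos: [0.4711, 0.3154, 0.0738]
tool_rot: [0.593, 0.805, 0.0, 0.0]
force: [0.6, -0.1, -0.5]
grip_width: 0.0851
gripper_force: 0.0
```

```bash
python3 - <<'E'
from plan import *
p,psi,M,s=pose(); print("MAT BOTTLE",p,psi,s["grip_width"],s["gripper_force"],s["force"])
p[2]=.19
rows(p,psi,[.5445,-.0275,.19],17.5,2)
E
```

```text
MAT BOTTLE [0.47105367 0.31543698 0.07377614] 17.24636035812432 0.08512657144441797 0.0 [ 0.59148764 -0.1147396  -0.54901931]
call 0 travel [-174.6  -15.8    0. ] rz -0.13
call 1 travel [-174.6  -16.2    0. ] rz -0.13
```

Request:
servo_tool([
  {"delta_rot": [0,0,0],"travel": [0,0,-20],"claw": 1},
  {"delta_rot": [0,0,0],"travel": [0,0,-50],"claw": 1},
  {"delta_rot": [0,0,0],"travel": [0,0,-85],"claw": 1},
  {"delta_rot": [0,0,0],"travel": [0,0,-108],"claw": 1},
  {"delta_rot": [0,0,0],"travel": [0,0,-116],"claw": 1},
])

```text
clock: 6.07
ee_pos: [0.4732, 0.3168, 0.1946]
tool_rot: [0.593, 0.805, 0.004, 0.002]
force: [0.9, 0.2, 0.4]
grip_width: 0.0856
gripper_force: 0.0
```

Request:
servo_tool([
  {"delta_rot": [0,0,0],"travel": [-30,-3,0],"claw": 1},
  {"delta_rot": [0,0,0],"travel": [-65,-6,0],"claw": 1},
  {"delta_rot": [0,0,0],"travel": [-103,-10,0],"claw": 1},
  {"delta_rot": [0,0,0],"travel": [-141,-13,0],"claw": 1},
  {"delta_rot": [0,0,0],"travel": [-179,-16,0],"claw": 1},
])

```text
clock: 6.48
ee_pos: [0.508, 0.138, 0.1885]
tool_rot: [0.593, 0.805, -0.0, -0.0]
force: [-0.1, 0.7, 0.2]
grip_width: 0.0852
gripper_force: 0.0
```

Request:
servo_tool([
  {"delta_rot": [0,0,0],"travel": [-38,-4,0],"claw": 1},
  {"delta_rot": [0,0,0],"travel": [-76,-7,0],"claw": 1},
  {"delta_rot": [0,0,0],"travel": [-114,-11,0],"claw": 1},
  {"delta_rot": [0,0,0],"travel": [-150,-14,0],"claw": 1},
  {"delta_rot": [0,0,0],"travel": [-170,-16,0],"claw": 1},
])

```text
clock: 6.9
ee_pos: [0.5436, -0.0311, 0.1885]
tool_rot: [0.594, 0.805, -0.001, 0.0]
force: [-0.6, -0.7, 0.1]
grip_width: 0.0856
gripper_force: 0.0
```

Request:
servo_tool([
  {"delta_rot": [0,0,0],"travel": [0,0,0],"claw": 1},
  {"delta_rot": [0,0,0],"travel": [0,0,0],"claw": 1},
])

```text
clock: 7.07
ee_pos: [0.5431, -0.0286, 0.1884]
tool_rot: [0.594, 0.804, -0.0, -0.001]
force: [-0.6, 0.6, 0.7]
grip_width: 0.0853
gripper_force: 0.0
```

```bash
python3 - <<'E'
from plan import *
p,psi,M,s=pose(); print(p,psi)
rows(p,psi,[.5445,-.0275,.072],17.5,1)
t=snap("side"); cv2.imwrite("pics/s5.png",cv2.cvtColor(t["image"],cv2.COLOR_RGB2BGR))
E
```

```text
[ 0.54314648 -0.02856739  0.18836829] 17.0828026323222
call 0 travel [  0.6   1.6 116.4] rz -0.42
```

View pics/s5.png

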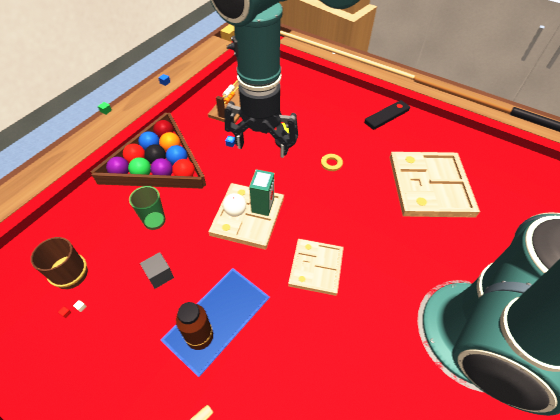

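The bottle stands upright on the mat at (195,325). The box and ball are undisturbed at (262,192) and (235,204). Next I grip the box.

Request:
servo_tool([
  {"delta_rot": [0,0,-0.6],"travel": [1,2,30],"claw": 1},
  {"delta_rot": [0,0,-0.6],"travel": [1,2,62],"claw": 1},
  {"delta_rot": [0,0,-0.6],"travel": [1,2,92],"claw": 1},
  {"delta_rot": [0,0,-0.6],"travel": [1,2,110],"claw": 1},
  {"delta_rot": [0,0,-0.6],"travel": [1,2,116],"claw": 1},
])

```text
clock: 7.53
ee_pos: [0.5414, -0.024, 0.069]
tool_rot: [0.588, 0.809, -0.002, -0.003]
force: [-0.9, -0.1, -0.3]
grip_width: 0.0853
gripper_force: 0.0
```

Request:
servo_tool([
  {"delta_rot": [0,0,0],"travel": [0,0,0],"claw": 0.7},
  {"delta_rot": [0,0,0],"travel": [0,0,0],"claw": 0.62},
  {"delta_rot": [0,0,0],"travel": [0,0,0],"claw": 0.55},
  {"delta_rot": [0,0,0],"travel": [0,0,0],"claw": 0.48},
  {"delta_rot": [0,0,0],"travel": [0,0,0],"claw": 0.3},
])

```text
clock: 7.95
ee_pos: [0.5467, -0.0259, 0.0754]
tool_rot: [0.589, 0.808, 0.001, 0.001]
force: [-1.1, 2.0, 3.7]
grip_width: 0.0453
gripper_force: 44.3
```

Request:
servo_tool([
  {"delta_rot": [0,0,0],"travel": [0,0,0],"claw": 0.2},
  {"delta_rot": [0,0,0],"travel": [0,0,0],"claw": 0.2},
  {"delta_rot": [0,0,0],"travel": [0,0,0],"claw": 0.2},
])

```text
clock: 8.2
ee_pos: [0.5467, -0.0259, 0.0754]
tool_rot: [0.589, 0.808, 0.001, 0.001]
force: [-1.7, 1.8, 6.4]
grip_width: 0.0456
gripper_force: 44.4
```

```bash
python3 - <<'E'
from plan import *
p,psi,M,s=pose(); print("BOX GRASP",p,psi,s["grip_width"],s["gripper_force"],s["force"])
p[2]=.13; rows(p,psi,[.4575,.214,.13],psi,2)
E
```

```text
BOX GRASP [ 0.54668896 -0.02594523  0.07537201] 17.826310098912987 0.04555428685504763 44.38677191734314 [-1.65895909  1.83292797  6.38727345]
call 0 travel [127.9  -5.7   0. ] rz 0.0
call 1 travel [127.9  -5.7   0. ] rz 0.0
```

Request:
servo_tool([
  {"delta_rot": [0,0,0],"travel": [0,0,-10],"claw": 0.2},
  {"delta_rot": [0,0,0],"travel": [0,0,-25],"claw": 0.2},
  {"delta_rot": [0,0,0],"travel": [0,0,-42],"claw": 0.2},
  {"delta_rot": [0,0,0],"travel": [8,-1,-55],"claw": 0.2},
  {"delta_rot": [0,0,0],"travel": [26,-1,-60],"claw": 0.2},
])

```text
clock: 8.62
ee_pos: [0.5381, -0.0027, 0.1362]
tool_rot: [0.59, 0.808, 0.001, 0.002]
force: [0.4, 0.3, -2.8]
grip_width: 0.0456
gripper_force: 43.7
```

Request:
servo_tool([
  {"delta_rot": [0,0,0],"travel": [27,-1,0],"claw": 0.2},
  {"delta_rot": [0,0,0],"travel": [57,-3,0],"claw": 0.2},
  {"delta_rot": [0,0,0],"travel": [87,-4,0],"claw": 0.2},
  {"delta_rot": [0,0,0],"travel": [117,-5,0],"claw": 0.2},
  {"delta_rot": [0,0,0],"travel": [147,-6,0],"claw": 0.2},
])

```text
clock: 9.03
ee_pos: [0.4843, 0.1378, 0.1337]
tool_rot: [0.589, 0.808, 0.0, -0.0]
force: [-0.2, 0.6, -2.6]
grip_width: 0.0454
gripper_force: 43.6
```

Request:
servo_tool([
  {"delta_rot": [0,0,0],"travel": [28,-1,0],"claw": 0.2},
  {"delta_rot": [0,0,0],"travel": [52,-2,0],"claw": 0.2},
  {"delta_rot": [0,0,0],"travel": [71,-3,5],"claw": 0.2},
  {"delta_rot": [0,0,0],"travel": [80,-4,15],"claw": 0.2},
  {"delta_rot": [0,0,0],"travel": [83,-4,25],"claw": 0.2},
])

```text
clock: 9.45
ee_pos: [0.4557, 0.2156, 0.1082]
tool_rot: [0.588, 0.809, 0.0, 0.0]
force: [1.0, -0.3, -3.4]
grip_width: 0.0454
gripper_force: 43.6
```

Request:
servo_tool([
  {"delta_rot": [0,0,0],"travel": [0,0,14],"claw": 0.2},
  {"delta_rot": [0,0,0],"travel": [0,0,26],"claw": 0.2},
  {"delta_rot": [0,0,0],"travel": [0,0,34],"claw": 0.2},
  {"delta_rot": [0,0,0],"travel": [0,0,34],"claw": 0.2},
  {"delta_rot": [0,0,0],"travel": [0,0,34],"claw": 0.2},
])

```text
clock: 9.87
ee_pos: [0.4558, 0.2133, 0.0733]
tool_rot: [0.589, 0.808, -0.001, -0.001]
force: [0.3, 0.1, -2.8]
grip_width: 0.0457
gripper_force: 43.6
```

```bash
python3 - <<'E'
from plan import *
p,psi,M,s=pose(); print(p,psi,s["grip_width"],s["gripper_force"],s["force"])
rows(p,psi,[.4575,.214,.070],psi,1)
E
```

```text
[0.4557856  0.21331165 0.07328172] 17.783466188667898 0.04573342157848754 43.5594767332077 [ 0.32217163  0.06906559 -2.79578561]
call 0 travel [0.1 1.8 3.3] rz 0.0
```

Request:
servo_tool([
  {"delta_rot": [0,0,0],"travel": [0,2,2],"claw": 0.2},
  {"delta_rot": [0,0,0],"travel": [0,2,4],"claw": 0.2},
  {"delta_rot": [0,0,0],"travel": [0,2,4],"claw": 0.2},
  {"delta_rot": [0,0,0],"travel": [0,2,4],"claw": 0.2},
])

```text
clock: 10.2
ee_pos: [0.4586, 0.2149, 0.0707]
tool_rot: [0.589, 0.808, 0.0, 0.0]
force: [-0.5, 0.5, -3.5]
grip_width: 0.0457
gripper_force: 43.6
```

Request:
servo_tool([
  {"delta_rot": [0,0,0],"travel": [0,0,0],"claw": 0.62},
  {"delta_rot": [0,0,0],"travel": [0,0,0],"claw": 0.75},
  {"delta_rot": [0,0,0],"travel": [0,0,0],"claw": 1},
  {"delta_rot": [0,0,0],"travel": [0,0,0],"claw": 1},
  {"delta_rot": [0,0,0],"travel": [0,0,0],"claw": 1},
])

```text
clock: 10.62
ee_pos: [0.4585, 0.2151, 0.0707]
tool_rot: [0.589, 0.808, 0.0, 0.0]
force: [0.5, 0.9, 0.6]
grip_width: 0.085
gripper_force: 0.0
```

Request:
servo_tool([
  {"delta_rot": [0,0,0],"travel": [0,0,-20],"claw": 1},
  {"delta_rot": [0,0,0],"travel": [0,0,-50],"claw": 1},
  {"delta_rot": [0,0,0],"travel": [0,0,-80],"claw": 1},
  {"delta_rot": [0,0,0],"travel": [0,0,-100],"claw": 1},
  {"delta_rot": [0,0,0],"travel": [0,0,-100],"claw": 1},
])

```text
clock: 11.03
ee_pos: [0.4618, 0.2164, 0.1761]
tool_rot: [0.589, 0.808, 0.004, 0.003]
force: [0.8, 0.9, 0.7]
grip_width: 0.0853
gripper_force: 0.0
```

```bash
python3 - <<'E'
from plan import *
p,psi,M,s=pose(); print(p,psi,s["grip_width"],s["gripper_force"],s["force"])
rows(p,psi,[.594,.025,.13],17,2)
E
```

```text
[0.46177188 0.21639453 0.17606193] 17.847198476059422 0.08528218156018257 0.0 [0.78150029 0.85533655 0.70270947]
call 0 travel [-111.4   33.6   23. ] rz 0.42
call 1 travel [-111.1   34.4   23. ] rz 0.42
```

Request:
servo_tool([
  {"delta_rot": [0,0,0],"travel": [-20,6,0],"claw": 1},
  {"delta_rot": [0,0,0],"travel": [-46,14,0],"claw": 1},
  {"delta_rot": [0,0,0],"travel": [-78,25,0],"claw": 1},
  {"delta_rot": [0,0,0],"travel": [-112,36,0],"claw": 1},
  {"delta_rot": [0,0,0],"travel": [-146,47,0],"claw": 1},
])

```text
clock: 11.45
ee_pos: [0.5478, 0.0892, 0.1694]
tool_rot: [0.588, 0.808, -0.0, -0.0]
force: [2.1, 0.5, -0.1]
grip_width: 0.0853
gripper_force: 0.0
```

Request:
servo_tool([
  {"delta_rot": [0,0,0.8],"travel": [-30,10,10],"claw": 1},
  {"delta_rot": [0,0,0.8],"travel": [-56,18,22],"claw": 1},
  {"delta_rot": [0,0,0.8],"travel": [-72,24,34],"claw": 1},
  {"delta_rot": [0,0,0.8],"travel": [-76,25,40],"claw": 1},
  {"delta_rot": [0,0,0.8],"travel": [-76,25,40],"claw": 1},
])

```text
clock: 11.87
ee_pos: [0.5933, 0.0246, 0.1273]
tool_rot: [0.595, 0.803, -0.001, -0.002]
force: [-0.0, 0.7, -0.1]
grip_width: 0.0853
gripper_force: 0.0
```

Request:
servo_tool([
  {"delta_rot": [0,0,0],"travel": [0,0,0],"claw": 1},
  {"delta_rot": [0,0,0],"travel": [0,0,0],"claw": 1},
])

```text
clock: 12.03
ee_pos: [0.5942, 0.0265, 0.1304]
tool_rot: [0.594, 0.804, 0.0, -0.0]
force: [0.1, -0.7, 0.2]
grip_width: 0.0855
gripper_force: 0.0
```

```bash
python3 - <<'E'
from plan import *
p,psi,M,s=pose(); print(p,psi,s["grip_width"])
rows(p,psi,[.594,.025,.017],17,1)
t=snap("side"); cv2.imwrite("pics/s6.png",cv2.cvtColor(t["image"],cv2.COLOR_RGB2BGR))
im=t["image"].astype(int)
m=(im.min(2)>190); c,st,cn=blob(m,(200,175,270,235)); print(c,st,cv2.minEnclosingCircle(cn)); 
(u,v),r=cv2.minEnclosingCircle(cn); print(p2w(t,u,v,.037))
E
```

```text
[0.5942322  0.02653692 0.13041974] 17.086876432767735 0.08546147506296241
call 0 travel [ -1.4  -0.7 113.4] rz 0.09
[243.528348   212.56500489] [ 209  184   61   51 2046] ((239.64999389648438, 212.5), 35.80055618286133)
[0.56720789 0.03677627 0.037     ]
```

View pics/s6.png

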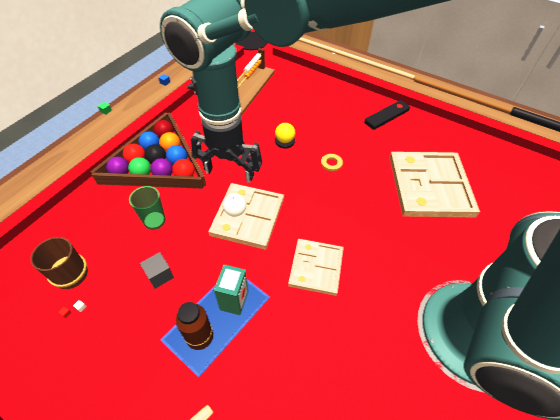

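The bottle at (195,325) and the box at (232,290) both stand on the mat. The ball is at (235,204) under the gripper, so I descend.

Request:
servo_tool([
  {"delta_rot": [0,0,0],"travel": [-1,-1,25],"claw": 1},
  {"delta_rot": [0,0,0],"travel": [-1,-1,55],"claw": 1},
  {"delta_rot": [0,0,0],"travel": [-1,-1,82],"claw": 1},
  {"delta_rot": [0,0,0],"travel": [-1,-1,100],"claw": 1},
  {"delta_rot": [0,0,0],"travel": [-1,-1,109],"claw": 1},
])

```text
clock: 12.5
ee_pos: [0.5919, 0.0255, 0.0192]
tool_rot: [0.594, 0.805, -0.001, -0.001]
force: [-0.5, 0.7, -0.0]
grip_width: 0.0855
gripper_force: 0.0
```

Request:
servo_tool([
  {"delta_rot": [0,0,0],"travel": [0,0,3],"claw": 1},
  {"delta_rot": [0,0,0],"travel": [0,0,3],"claw": 0.8},
  {"delta_rot": [0,0,0],"travel": [0,0,3],"claw": 0.7},
  {"delta_rot": [0,0,0],"travel": [0,0,3],"claw": 0.64},
  {"delta_rot": [0,0,0],"travel": [0,0,3],"claw": 0.4},
])

```text
clock: 12.92
ee_pos: [0.5954, 0.0245, 0.0207]
tool_rot: [0.594, 0.804, 0.001, 0.001]
force: [-2.1, 0.5, 4.9]
grip_width: 0.0549
gripper_force: 41.3
```

Request:
servo_tool([
  {"delta_rot": [0,0,0],"travel": [0,0,0],"claw": 0.3},
  {"delta_rot": [0,0,0],"travel": [0,0,0],"claw": 0.3},
  {"delta_rot": [0,0,0],"travel": [0,0,0],"claw": 0.3},
])

```text
clock: 13.17
ee_pos: [0.5954, 0.0244, 0.0206]
tool_rot: [0.595, 0.804, 0.001, 0.001]
force: [-2.2, 0.1, 7.7]
grip_width: 0.0555
gripper_force: 41.3
```

```bash
python3 - <<'E'
from plan import *
p,psi,M,s=pose(); print("BALL GRASP",p,psi,s["grip_width"],s["gripper_force"],s["force"])
p[2]=.1; rows(p,psi,[.471,-.2585,.1],psi,2)
E
```

```text
BALL GRASP [0.59542405 0.02441698 0.0206166 ] 17.037064851303434 0.055502653994652144 41.27781808376312 [-2.18250117  0.07667648  7.67777537]
call 0 travel [-117.  -100.9    0. ] rz 0.0
call 1 travel [-117.  -100.9    0. ] rz 0.0
```

Request:
servo_tool([
  {"delta_rot": [0,0,0],"travel": [0,0,-10],"claw": 0.3},
  {"delta_rot": [0,0,0],"travel": [0,0,-28],"claw": 0.3},
  {"delta_rot": [0,0,0],"travel": [0,0,-50],"claw": 0.3},
  {"delta_rot": [0,0,0],"travel": [-8,-7,-70],"claw": 0.3},
  {"delta_rot": [0,0,0],"travel": [-24,-21,-80],"claw": 0.3},
])

```text
clock: 13.58
ee_pos: [0.5842, -0.0037, 0.1025]
tool_rot: [0.594, 0.805, 0.002, 0.003]
force: [0.9, -0.5, -1.4]
grip_width: 0.0551
gripper_force: 42.8
```

Request:
servo_tool([
  {"delta_rot": [0,0,0],"travel": [-24,-21,0],"claw": 0.3},
  {"delta_rot": [0,0,0],"travel": [-49,-42,0],"claw": 0.3},
  {"delta_rot": [0,0,0],"travel": [-74,-63,0],"claw": 0.3},
  {"delta_rot": [0,0,0],"travel": [-99,-85,0],"claw": 0.3},
  {"delta_rot": [0,0,0],"travel": [-124,-107,0],"claw": 0.3},
])

```text
clock: 14.0
ee_pos: [0.5149, -0.156, 0.0995]
tool_rot: [0.594, 0.804, 0.0, 0.001]
force: [1.2, -0.6, -2.4]
grip_width: 0.055
gripper_force: 42.8
```

Request:
servo_tool([
  {"delta_rot": [0,0,0],"travel": [-25,-22,0],"claw": 0.3},
  {"delta_rot": [0,0,0],"travel": [-50,-43,0],"claw": 0.3},
  {"delta_rot": [0,0,0],"travel": [-70,-60,8],"claw": 0.3},
  {"delta_rot": [0,0,0],"travel": [-82,-71,20],"claw": 0.3},
  {"delta_rot": [0,0,0],"travel": [-86,-74,32],"claw": 0.3},
])

```text
clock: 14.42
ee_pos: [0.4695, -0.2616, 0.0676]
tool_rot: [0.596, 0.803, -0.0, 0.002]
force: [-0.3, 0.3, -1.7]
grip_width: 0.0551
gripper_force: 42.9
```

Request:
servo_tool([
  {"delta_rot": [0,0,0],"travel": [0,0,8],"claw": 0.3},
  {"delta_rot": [0,0,0],"travel": [0,0,16],"claw": 0.3},
  {"delta_rot": [0,0,0],"travel": [0,0,22],"claw": 0.3},
  {"delta_rot": [0,0,0],"travel": [0,0,22],"claw": 0.3},
  {"delta_rot": [0,0,0],"travel": [0,0,22],"claw": 0.3},
])

```text
clock: 14.83
ee_pos: [0.4697, -0.2575, 0.0438]
tool_rot: [0.594, 0.805, 0.0, -0.001]
force: [-0.3, -0.5, -1.7]
grip_width: 0.055
gripper_force: 42.9
```

```bash
python3 - <<'E'
from plan import *
p,psi,M,s=pose(); print(p,psi,s["grip_width"],s["gripper_force"],s["force"])
rows(p,psi,[.471,-.2585,.0185],psi,1)
t=snap("side"); crop(t,(260,100,400,210),5,"pics/c7.png")
E
```

```text
[ 0.46970506 -0.25745109  0.04383903] 17.130418285068014 0.05504548663192117 42.88210451602936 [-0.34527148 -0.4816349  -1.70262856]
call 0 travel [-1.4  0.9 25.3] rz 0.0
```

View pics/c7.png

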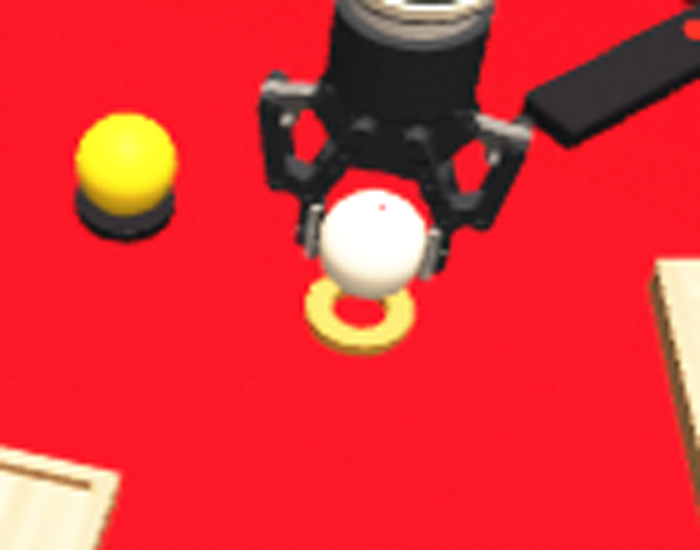

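The ball is gripped at c7 (373,244), with the ring just below it at (360,308). I'll check the offset between them.

```bash
python3 - <<'E'
from plan import *
t=env.snapshot("side")
f=lambda X,Y,z:p2w(t,260+(X+.5)/5-.5,100+(Y+.5)/5-.5,z)
print(f(373,244,.0602),f(360,309,.01))
s=snap("top");im=s["image"].astype(int);m=(im.min(2)>140)
try:
    c,st,cn=blob(m,(350,205,395,250)); print(c,st,p2w(s,*c,.0602))
except Exception as e: print(e)
E
```

```text
[ 0.4693432  -0.25839982  0.0602    ] [ 0.47033447 -0.25853946  0.01      ]
[381.53225806 213.96774194] [375 210  12  11  62] [ 0.50652312 -0.27858725  0.0602    ]
```

Ball and ring agree to about 1 mm. I lower 25 mm, release and raise.

Request:
servo_tool([
  {"delta_rot": [0,0,0],"travel": [0,1,8],"claw": 0.3},
  {"delta_rot": [0,0,0],"travel": [0,1,16],"claw": 0.3},
  {"delta_rot": [0,0,0],"travel": [0,1,22],"claw": 0.3},
  {"delta_rot": [0,0,0],"travel": [0,1,25],"claw": 0.3},
  {"delta_rot": [0,0,0],"travel": [0,1,26],"claw": 0.3},
])

```text
clock: 15.4
ee_pos: [0.4706, -0.2587, 0.0181]
tool_rot: [0.594, 0.804, -0.0, 0.0]
force: [-0.5, -1.8, 5.6]
grip_width: 0.0552
gripper_force: 43.5
```

Request:
servo_tool([
  {"delta_rot": [0,0,0],"travel": [0,0,0],"claw": 0.3},
  {"delta_rot": [0,0,0],"travel": [0,0,0],"claw": 0.3},
])

```text
clock: 15.57
ee_pos: [0.4707, -0.2585, 0.0184]
tool_rot: [0.595, 0.804, -0.0, 0.0]
force: [-0.6, 0.1, 0.7]
grip_width: 0.0548
gripper_force: 43.2
```

Request:
servo_tool([
  {"delta_rot": [0,0,0],"travel": [0,0,0],"claw": 0.7},
  {"delta_rot": [0,0,0],"travel": [0,0,0],"claw": 0.8},
  {"delta_rot": [0,0,0],"travel": [0,0,0],"claw": 1},
  {"delta_rot": [0,0,0],"travel": [0,0,0],"claw": 1},
  {"delta_rot": [0,0,0],"travel": [0,0,0],"claw": 1},
])

```text
clock: 15.98
ee_pos: [0.4705, -0.2582, 0.0182]
tool_rot: [0.595, 0.804, 0.0, -0.0]
force: [0.6, -0.1, 0.3]
grip_width: 0.0852
gripper_force: 0.0
```

Request:
servo_tool([
  {"delta_rot": [0,0,0],"travel": [0,0,-15],"claw": 1},
  {"delta_rot": [0,0,0],"travel": [0,0,-40],"claw": 1},
  {"delta_rot": [0,0,0],"travel": [0,0,-72],"claw": 1},
  {"delta_rot": [0,0,0],"travel": [0,0,-104],"claw": 1},
  {"delta_rot": [0,0,0],"travel": [0,0,-120],"claw": 1},
])

```text
clock: 16.4
ee_pos: [0.4724, -0.2593, 0.1425]
tool_rot: [0.594, 0.804, 0.0, 0.003]
force: [0.7, -0.9, 0.7]
grip_width: 0.085
gripper_force: 0.0
```

```bash
python3 - <<'E'
from plan import *
p,psi,M,s=pose(); print(p,psi,s["force"])
rows(p,psi,[.631,.254,.14],-21,3)
t=snap("side"); crop(t,(260,100,400,210),5,"pics/c8.png")
E
```

```text
[ 0.47235622 -0.25933063  0.14245703] 17.04697193888918 [ 0.69640147 -0.87400501  0.67857018]
call 0 travel [148.1 100.7   0.8] rz 12.68
call 1 travel [166.6  65.8   0.8] rz 12.68
call 2 travel [177.   27.6   0.8] rz 12.68
```

View pics/c8.png

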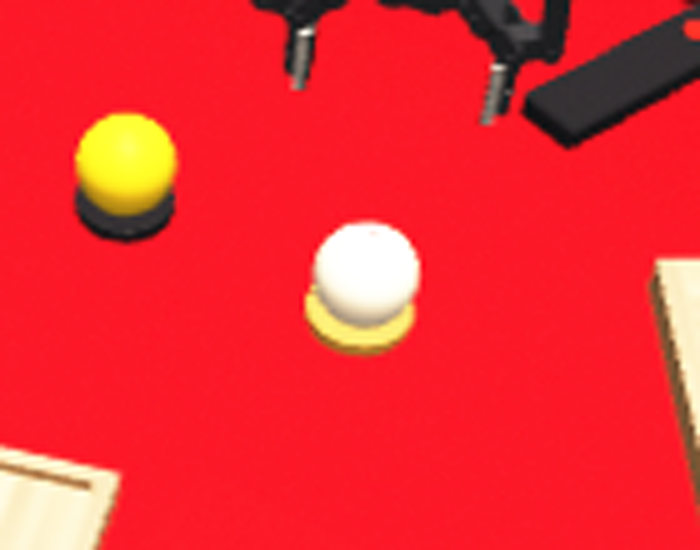

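The white ball sits on the ring at (366,275), and the yellow ball is undisturbed. Now the foam.

Request:
servo_tool([
  {"delta_rot": [0,0,2.5],"travel": [24,16,0],"claw": 1},
  {"delta_rot": [0,0,5],"travel": [53,36,0],"claw": 1},
  {"delta_rot": [0,0,7.5],"travel": [84,58,0],"claw": 1},
  {"delta_rot": [0,0,10],"travel": [116,79,0],"claw": 1},
  {"delta_rot": [0,0,12.7],"travel": [148,101,0],"claw": 1},
])

```text
clock: 16.87
ee_pos: [0.5235, -0.0857, 0.1379]
tool_rot: [0.681, 0.732, -0.0, -0.0]
force: [0.9, -0.6, 1.1]
grip_width: 0.0849
gripper_force: 0.0
```

Request:
servo_tool([
  {"delta_rot": [0,0,2.5],"travel": [33,13,0],"claw": 1},
  {"delta_rot": [0,0,5],"travel": [66,26,0],"claw": 1},
  {"delta_rot": [0,0,7.5],"travel": [99,39,0],"claw": 1},
  {"delta_rot": [0,0,10],"travel": [133,52,0],"claw": 1},
  {"delta_rot": [0,0,12.7],"travel": [167,66,0],"claw": 1},
])

```text
clock: 17.28
ee_pos: [0.5766, 0.0862, 0.1377]
tool_rot: [0.757, 0.653, -0.0, -0.0]
force: [1.0, -0.1, 0.4]
grip_width: 0.0853
gripper_force: 0.0
```

Request:
servo_tool([
  {"delta_rot": [0,0,3],"travel": [36,6,0],"claw": 1},
  {"delta_rot": [0,0,6],"travel": [76,12,0],"claw": 1},
  {"delta_rot": [0,0,9],"travel": [115,18,0],"claw": 1},
  {"delta_rot": [0,0,11.5],"travel": [151,23,0],"claw": 1},
  {"delta_rot": [0,0,12.7],"travel": [177,28,0],"claw": 1},
])

```text
clock: 17.7
ee_pos: [0.6302, 0.2587, 0.1375]
tool_rot: [0.825, 0.566, 0.0, -0.0]
force: [0.6, -0.4, 0.6]
grip_width: 0.0852
gripper_force: 0.0
```

Request:
servo_tool([
  {"delta_rot": [0,0,0],"travel": [0,0,0],"claw": 1},
  {"delta_rot": [0,0,0],"travel": [0,0,0],"claw": 1},
  {"delta_rot": [0,0,0],"travel": [0,0,0],"claw": 1},
])

```text
clock: 17.95
ee_pos: [0.6295, 0.255, 0.1373]
tool_rot: [0.824, 0.566, -0.001, -0.0]
force: [-0.5, 0.1, -0.8]
grip_width: 0.0854
gripper_force: 0.0
```

```bash
python3 - <<'E'
from plan import *
p,psi,M,s=pose(); print(p,psi,s["force"])
rows(p,psi,[.631,.254,.012],-21,1)
E
```

```text
[0.62954733 0.25499013 0.13730302] -21.009456037044185 [-0.52288092  0.12741829 -0.83146622]
call 0 travel [ -0.4   1.7 125.3] rz -0.01
```

Request:
servo_tool([
  {"delta_rot": [0,0,0],"travel": [0,1,28],"claw": 1},
  {"delta_rot": [0,0,0],"travel": [0,2,62],"claw": 1},
  {"delta_rot": [0,0,0],"travel": [0,2,92],"claw": 1},
  {"delta_rot": [0,0,0],"travel": [0,2,112],"claw": 1},
  {"delta_rot": [0,0,0],"travel": [0,2,121],"claw": 1},
])

```text
clock: 18.37
ee_pos: [0.6288, 0.2517, 0.0129]
tool_rot: [0.825, 0.565, -0.004, -0.001]
force: [-0.4, -0.0, -0.9]
grip_width: 0.0855
gripper_force: 0.0
```

Request:
servo_tool([
  {"delta_rot": [0,0,0],"travel": [0,0,4],"claw": 0.9},
  {"delta_rot": [0,0,0],"travel": [0,0,4],"claw": 0.75},
  {"delta_rot": [0,0,0],"travel": [0,0,4],"claw": 0.65},
  {"delta_rot": [0,0,0],"travel": [0,0,4],"claw": 0.55},
  {"delta_rot": [0,0,0],"travel": [0,0,4],"claw": 0.3},
], grip_force=25)

```text
clock: 18.78
ee_pos: [0.6338, 0.2552, 0.0156]
tool_rot: [0.824, 0.566, 0.002, 0.001]
force: [0.9, -0.8, 3.9]
grip_width: 0.0477
gripper_force: 26.8
```

Request:
servo_tool([
  {"delta_rot": [0,0,0],"travel": [0,0,0],"claw": 0.3},
  {"delta_rot": [0,0,0],"travel": [0,0,0],"claw": 0.3},
  {"delta_rot": [0,0,0],"travel": [0,0,0],"claw": 0.3},
])

```text
clock: 19.03
ee_pos: [0.6339, 0.2552, 0.0156]
tool_rot: [0.824, 0.566, 0.002, 0.001]
force: [-0.2, -1.2, 6.7]
grip_width: 0.0479
gripper_force: 26.8
```

```bash
python3 - <<'E'
from plan import *
p,psi,M,s=pose(); print("FOAM GRASP",p,psi,s["grip_width"],s["gripper_force"],s["force"])
p[2]=.09; rows(p,psi,[.5933,.0248,.09],17,2)
E
```

```text
FOAM GRASP [0.63385585 0.25519313 0.01563325] -21.0463819992913 0.04787292958976028 26.848860383033752 [-0.20736418 -1.17529066  6.68475855]
call 0 travel [-114.8   22.4    0. ] rz -19.02
call 1 travel [-115.8  -16.2    0. ] rz -19.02
```

Request:
servo_tool([
  {"delta_rot": [0,0,0],"travel": [0,0,-10],"claw": 0.3},
  {"delta_rot": [0,0,0],"travel": [0,0,-30],"claw": 0.3},
  {"delta_rot": [0,0,0],"travel": [0,0,-52],"claw": 0.3},
  {"delta_rot": [0,0,0],"travel": [0,0,-68],"claw": 0.3},
  {"delta_rot": [0,0,0],"travel": [0,0,-75],"claw": 0.3},
])

```text
clock: 19.45
ee_pos: [0.6338, 0.2555, 0.092]
tool_rot: [0.824, 0.566, 0.002, 0.001]
force: [1.0, 1.0, 0.5]
grip_width: 0.0478
gripper_force: 26.1
```

Request:
servo_tool([
  {"delta_rot": [0,0,-3],"travel": [-18,4,0],"claw": 0.3},
  {"delta_rot": [0,0,-7],"travel": [-41,8,0],"claw": 0.3},
  {"delta_rot": [0,0,-11],"travel": [-65,13,0],"claw": 0.3},
  {"delta_rot": [0,0,-15],"travel": [-90,18,0],"claw": 0.3},
  {"delta_rot": [0,0,-19],"travel": [-115,22,0],"claw": 0.3},
])

```text
clock: 19.87
ee_pos: [0.6106, 0.1386, 0.0879]
tool_rot: [0.718, 0.696, -0.0, -0.0]
force: [0.1, -0.6, -0.4]
grip_width: 0.048
gripper_force: 26.1
```

Request:
servo_tool([
  {"delta_rot": [0,0,-4],"travel": [-25,-3,0],"claw": 0.3},
  {"delta_rot": [0,0,-8],"travel": [-51,-7,0],"claw": 0.3},
  {"delta_rot": [0,0,-12],"travel": [-78,-11,0],"claw": 0.3},
  {"delta_rot": [0,0,-16],"travel": [-102,-14,0],"claw": 0.3},
  {"delta_rot": [0,0,-19],"travel": [-116,-16,0],"claw": 0.3},
])

```text
clock: 20.28
ee_pos: [0.5899, 0.0219, 0.0878]
tool_rot: [0.594, 0.804, -0.001, -0.0]
force: [-0.1, 0.1, 0.0]
grip_width: 0.0478
gripper_force: 26.1
```

Request:
servo_tool([
  {"delta_rot": [0,0,0],"travel": [0,0,15],"claw": 0.3},
  {"delta_rot": [0,0,0],"travel": [0,0,28],"claw": 0.3},
  {"delta_rot": [0,0,0],"travel": [0,0,32],"claw": 0.3},
  {"delta_rot": [0,0,0],"travel": [0,0,32],"claw": 0.3},
  {"delta_rot": [0,0,0],"travel": [0,0,32],"claw": 0.3},
])

```text
clock: 20.7
ee_pos: [0.5905, 0.0247, 0.0555]
tool_rot: [0.595, 0.804, -0.001, -0.001]
force: [0.6, -0.2, 0.2]
grip_width: 0.0474
gripper_force: 26.2
```

```bash
python3 - <<'E'
from plan import *
p,psi,M,s=pose(); print(p,psi,s["grip_width"],s["gripper_force"],s["force"])
rows(p,psi,[.5933,.0248,.027],17,1)
t=snap("side"); crop(t,(195,160,295,250),8,"pics/c9.png")
E
```

```text
[0.59053484 0.02472873 0.05546747] 16.984978573696136 0.04741344033718963 26.15578830242157 [ 0.57277663 -0.2258481   0.18258672]
call 0 travel [-0.7  2.7 28.5] rz -0.02
```

View pics/c9.png

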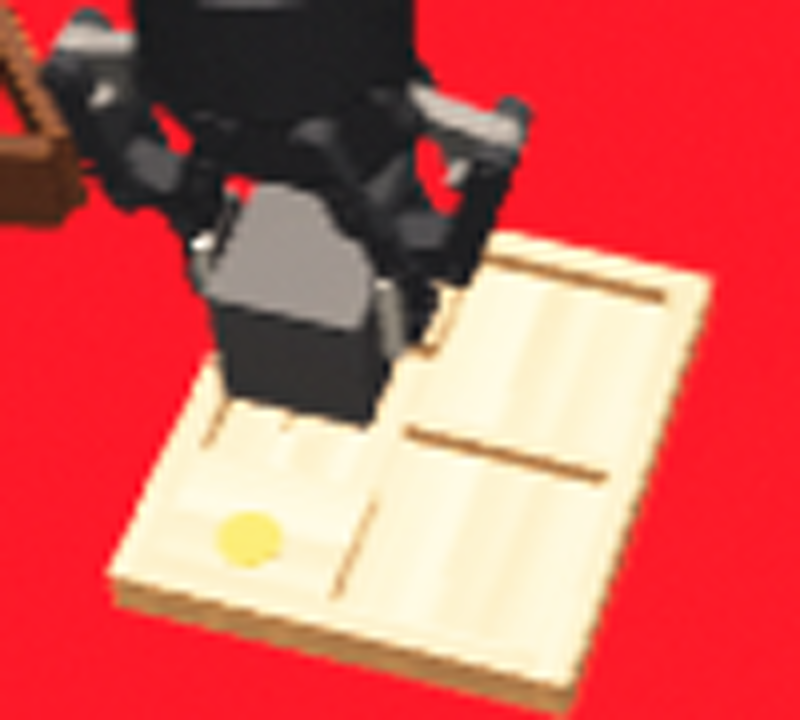

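The foam is held over the rear place, with its bottom-left edge running from c9 (228,395) to (370,425). I'll check that edge in the tray frame after letting the arm settle.

Request:
servo_tool([
  {"delta_rot": [0,0,0],"travel": [-1,1,5],"claw": 0.3},
  {"delta_rot": [0,0,0],"travel": [-1,1,10],"claw": 0.3},
  {"delta_rot": [0,0,0],"travel": [-1,1,14],"claw": 0.3},
  {"delta_rot": [0,0,0],"travel": [-1,1,14],"claw": 0.3},
  {"delta_rot": [0,0,0],"travel": [-1,1,14],"claw": 0.3},
])

```text
clock: 21.17
ee_pos: [0.592, 0.0235, 0.0417]
tool_rot: [0.595, 0.804, -0.0, -0.0]
force: [0.7, -0.5, 0.8]
grip_width: 0.0479
gripper_force: 26.2
```

```bash
python3 - <<'E'
from plan import *
t=snap("side"); a=np.radians(16.9); c,si=np.cos(a),np.sin(a); T=np.array([.5615,.01535])
tf=lambda w:np.array([[c,si],[-si,c]])@(w[:2]-T)
p,psi,M,s=pose(); print(p,psi,s["force"],"tcp in tray",tf(p)); 
f=lambda X,Y,z:p2w(t,(X+.5)/8-.5+195,(Y+.5)/8-.5+160,z)
for q in ((228,395),(370,425)): print("earlier bottom",tf(f(*q,.0399)))
for q in ((208,290),(358,327)): print("earlier top",tf(f(*q,.0899)))
crop(t,(205,165,280,230),10,"pics/c10.png")
rows(p,psi,[.593,.0248,.027],17,1)
E
```

```text
[0.59228784 0.02350289 0.04208367] 16.94796890831665 [ 1.22440807 -0.63111977  0.19515923] tcp in tray [ 0.03182828 -0.0011493 ]
earlier bottom [0.05251807 0.02173685]
earlier bottom [0.00794648 0.02055459]
earlier top [0.05296012 0.02157169]
earlier top [0.00720062 0.02243633]
call 0 travel [ 1.   1.1 15.1] rz -0.05
```

View pics/c10.png

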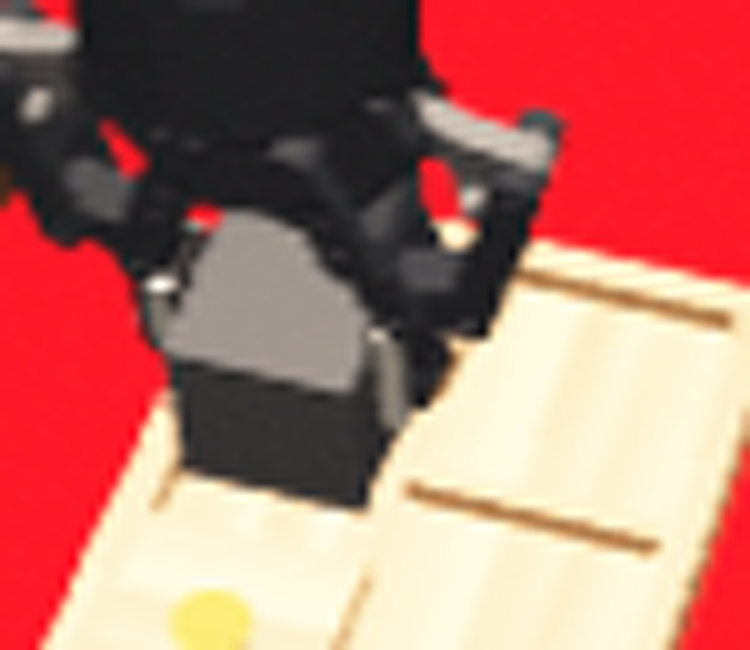

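The foam measures about 2–3 mm to the right in tray y, and its x is fine. I shift +3 mm in tool x, lower and release.

Request:
servo_tool([
  {"delta_rot": [0,0,0],"travel": [2,0,3],"claw": 0.3},
  {"delta_rot": [0,0,0],"travel": [3,0,6],"claw": 0.3},
  {"delta_rot": [0,0,0],"travel": [3,0,10],"claw": 0.3},
  {"delta_rot": [0,0,0],"travel": [3,0,13],"claw": 0.3},
  {"delta_rot": [0,0,0],"travel": [3,0,15],"claw": 0.3},
])

```text
clock: 21.63
ee_pos: [0.5911, 0.0264, 0.0266]
tool_rot: [0.595, 0.804, -0.0, -0.0]
force: [0.1, -0.1, -0.5]
grip_width: 0.0481
gripper_force: 26.2
```

Request:
servo_tool([
  {"delta_rot": [0,0,0],"travel": [0,0,0],"claw": 0.3},
  {"delta_rot": [0,0,0],"travel": [0,0,1],"claw": 0.3},
  {"delta_rot": [0,0,0],"travel": [0,0,1],"claw": 0.3},
])

```text
clock: 21.88
ee_pos: [0.5916, 0.0263, 0.0261]
tool_rot: [0.595, 0.804, -0.0, -0.0]
force: [-0.8, -0.7, -0.2]
grip_width: 0.0478
gripper_force: 26.2
```

```bash
python3 - <<'E'
from plan import *
p,psi,M,s=pose(); print(p,psi,s["force"],s["grip_width"])
t=snap("side"); crop(t,(205,165,280,230),10,"pics/c11.png")
E
```

```text
[0.59155523 0.02628898 0.02613916] 16.941890108786055 [-0.84640246 -0.71047955 -0.21025052] 0.047830325438031396
```

View pics/c11.png

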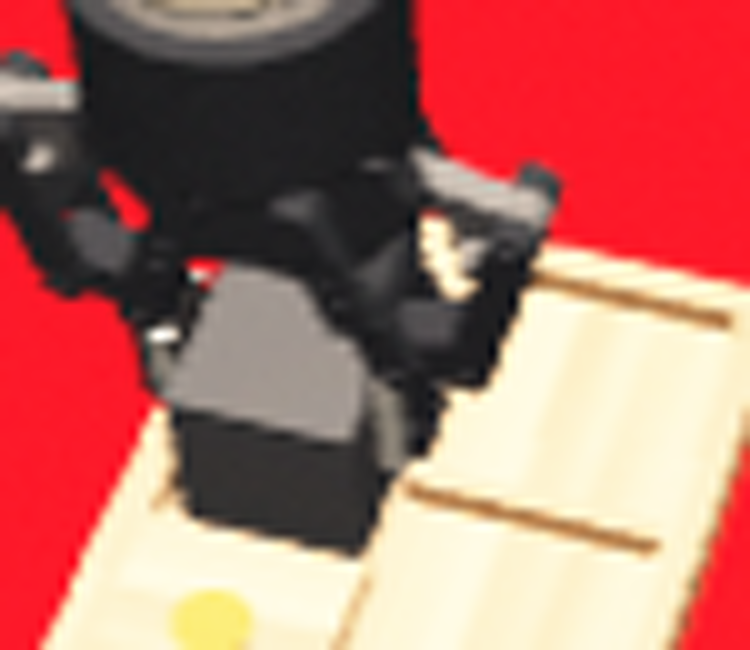

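The foam is low in the rear place, square to the tray, with no contact force from the lips. I set it down and release.

Request:
servo_tool([
  {"delta_rot": [0,0,0],"travel": [0,0,1],"claw": 0.3},
  {"delta_rot": [0,0,0],"travel": [0,0,1],"claw": 0.3},
  {"delta_rot": [0,0,0],"travel": [0,0,1],"claw": 0.6},
  {"delta_rot": [0,0,0],"travel": [0,0,1],"claw": 0.75},
  {"delta_rot": [0,0,0],"travel": [0,0,1],"claw": 1},
])

```text
clock: 22.35
ee_pos: [0.5916, 0.0263, 0.0253]
tool_rot: [0.595, 0.804, 0.0, 0.0]
force: [-0.3, 0.3, -0.1]
grip_width: 0.0737
gripper_force: 0.0
```

Request:
servo_tool([
  {"delta_rot": [0,0,0],"travel": [0,0,0],"claw": 1},
  {"delta_rot": [0,0,0],"travel": [0,0,0],"claw": 1},
  {"delta_rot": [0,0,0],"travel": [0,0,-15],"claw": 1},
  {"delta_rot": [0,0,0],"travel": [0,0,-40],"claw": 1},
  {"delta_rot": [0,0,0],"travel": [0,0,-75],"claw": 1},
])

```text
clock: 22.77
ee_pos: [0.5885, 0.0263, 0.0976]
tool_rot: [0.595, 0.804, -0.002, -0.003]
force: [-0.4, 0.5, -0.2]
grip_width: 0.0856
gripper_force: 0.0
```

Request:
servo_tool([
  {"delta_rot": [0,0,0],"travel": [0,0,-35],"claw": 1},
  {"delta_rot": [0,0,0],"travel": [0,0,-65],"claw": 1},
  {"delta_rot": [0,0,0],"travel": [0,0,-75],"claw": 1},
  {"delta_rot": [0,0,0],"travel": [0,0,-75],"claw": 1},
  {"delta_rot": [0,0,0],"travel": [0,0,-75],"claw": 1},
])

```text
clock: 23.18
ee_pos: [0.5915, 0.0263, 0.1751]
tool_rot: [0.595, 0.804, 0.0, 0.0]
force: [-0.0, -1.3, 0.2]
grip_width: 0.0855
gripper_force: 0.0
```

```bash
python3 - <<'E'
from plan import *
p,psi,M,s=pose(); print(p,psi)
rows(p,psi,[.4585,.2151,.175],17.8,2)
t=snap("side"); crop(t,(155,160,295,370),3.5,"pics/c12.png")
E
```

```text
[0.59153212 0.02630943 0.17511586] 16.942555496661242
call 0 travel [ 1.097e+02 -3.610e+01  1.000e-01] rz -0.43
call 1 travel [ 1.099e+02 -3.530e+01  1.000e-01] rz -0.43
```

View pics/c12.png

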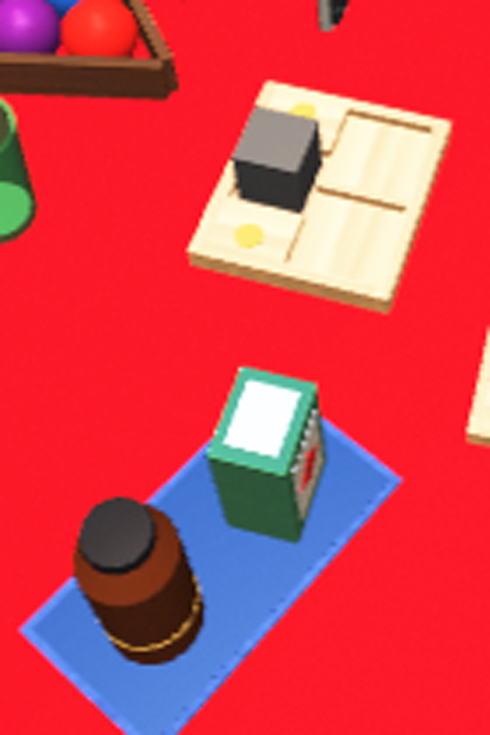

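The foam sits square in the rear place at (278,160), and the bottle and box are upright on the mat. Next I verify the foam numerically while moving to the box.

Request:
servo_tool([
  {"delta_rot": [0,0,0],"travel": [20,-7,0],"claw": 1},
  {"delta_rot": [0,0,0],"travel": [50,-16,0],"claw": 1},
  {"delta_rot": [0,0,0],"travel": [84,-27,0],"claw": 1},
  {"delta_rot": [0,0,0],"travel": [118,-38,0],"claw": 1},
  {"delta_rot": [0,0,-0.5],"travel": [150,-49,0],"claw": 1},
])

```text
clock: 23.65
ee_pos: [0.4979, 0.156, 0.1718]
tool_rot: [0.592, 0.806, -0.002, -0.002]
force: [0.1, 0.0, 0.9]
grip_width: 0.0855
gripper_force: 0.0
```

Request:
servo_tool([
  {"delta_rot": [0,0,0],"travel": [28,-9,0],"claw": 1},
  {"delta_rot": [0,0,-0.4],"travel": [52,-17,0],"claw": 1},
  {"delta_rot": [0,0,-0.4],"travel": [66,-21,0],"claw": 1},
  {"delta_rot": [0,0,-0.4],"travel": [70,-22,0],"claw": 1},
  {"delta_rot": [0,0,-0.4],"travel": [70,-22,0],"claw": 1},
])

```text
clock: 24.07
ee_pos: [0.4571, 0.2158, 0.1728]
tool_rot: [0.588, 0.809, -0.002, -0.001]
force: [-0.4, 0.2, -0.3]
grip_width: 0.085
gripper_force: 0.0
```

Request:
servo_tool([
  {"delta_rot": [0,0,0],"travel": [0,0,0],"claw": 1},
  {"delta_rot": [0,0,0],"travel": [0,0,0],"claw": 1},
])

```text
clock: 24.23
ee_pos: [0.4592, 0.2148, 0.1744]
tool_rot: [0.589, 0.808, -0.001, -0.0]
force: [0.4, 0.2, -0.8]
grip_width: 0.0857
gripper_force: 0.0
```

```bash
python3 - <<'E'
from plan import *
p,psi,M,s=pose(); print(p,psi)
rows(p,psi,[.4585,.2151,.0707],17.8,1)
a=np.radians(16.9); c,si=np.cos(a),np.sin(a); T=np.array([.5615,.01535]); tf=lambda w:np.array([[c,si],[-si,c]])@(w[:2]-T)
t=snap("side")
for q in [(233,160),(256,110),(320,122),(305,172)]: print(np.round(tf(p2w(t,155+(q[0]+.5)/3.5-.5,160+(q[1]+.5)/3.5-.5,.06)),4))
s=snap("top"); im=s["image"].astype(int); r,g,b=im[...,0],im[...,1],im[...,2]
c_,st,cn=blob((r<130)&(abs(r-g)<25)&(g>60),(245,155,280,190)); (u,v),wh,an=cv2.minAreaRect(cn); print(st,c_,wh,an,tf(p2w(s,u,v,.06)),tf(p2w(s,*c_,.06)))
E
```

```text
[0.459211   0.21477532 0.17438239] 17.796391095499843
call 0 travel [  0.5  -0.6 103.7] rz -0.0
[0.053  0.0266]
[ 0.0532 -0.0186]
[ 0.0073 -0.0208]
[0.0033 0.0228]
[250 168  18  16 173] [258.41618497 174.17919075] (12.016654014587402, 17.076295852661133) 71.56504821777344 [0.0390967  0.00032731] [0.04065619 0.00193468]
```

The foam is at about (29, 2) mm in the tray frame, well inside its bounds. Now I pick up the box.

Request:
servo_tool([
  {"delta_rot": [0,0,0],"travel": [0,-1,25],"claw": 1},
  {"delta_rot": [0,0,0],"travel": [0,-1,55],"claw": 1},
  {"delta_rot": [0,0,0],"travel": [0,-1,82],"claw": 1},
  {"delta_rot": [0,0,0],"travel": [0,-1,98],"claw": 1},
  {"delta_rot": [0,0,0],"travel": [0,-1,103],"claw": 1},
])

```text
clock: 24.75
ee_pos: [0.456, 0.2136, 0.0689]
tool_rot: [0.589, 0.808, -0.003, -0.002]
force: [-1.2, 0.3, -0.9]
grip_width: 0.0852
gripper_force: 0.0
```

Request:
servo_tool([
  {"delta_rot": [0,0,0],"travel": [0,0,0],"claw": 0.8},
  {"delta_rot": [0,0,0],"travel": [0,0,0],"claw": 0.68},
  {"delta_rot": [0,0,0],"travel": [0,0,0],"claw": 0.58},
  {"delta_rot": [0,0,0],"travel": [0,0,0],"claw": 0.5},
  {"delta_rot": [0,0,0],"travel": [0,0,0],"claw": 0.3},
], grip_force=40)

```text
clock: 25.17
ee_pos: [0.4592, 0.2157, 0.0741]
tool_rot: [0.589, 0.808, 0.001, 0.001]
force: [-1.4, -1.8, 5.2]
grip_width: 0.0454
gripper_force: 41.6
```

Request:
servo_tool([
  {"delta_rot": [0,0,0],"travel": [0,0,0],"claw": 0.2},
  {"delta_rot": [0,0,0],"travel": [0,0,0],"claw": 0.2},
  {"delta_rot": [0,0,0],"travel": [0,0,0],"claw": 0.2},
])

```text
clock: 25.42
ee_pos: [0.4592, 0.2158, 0.0741]
tool_rot: [0.589, 0.808, 0.001, 0.001]
force: [-1.4, -1.1, 6.6]
grip_width: 0.0458
gripper_force: 41.7
```

```bash
python3 - <<'E'
from plan import *
p,psi,M,s=pose(); print(p,psi,s["grip_width"],s["gripper_force"],s["force"])
p[2]=.14; rows(p,psi,[.546,-.0263,.14],17.8,2)
E
```

```text
[0.45919374 0.21575969 0.07409385] 17.856147674252323 0.04579621429763321 41.67069911956787 [-1.35448056 -1.10448336  6.60461698]
call 0 travel [-128.5    4.2    0. ] rz 0.03
call 1 travel [-128.5    4.3    0. ] rz 0.03
```

Request:
servo_tool([
  {"delta_rot": [0,0,0],"travel": [0,0,-12],"claw": 0.2},
  {"delta_rot": [0,0,0],"travel": [0,0,-30],"claw": 0.2},
  {"delta_rot": [0,0,0],"travel": [0,0,-50],"claw": 0.2},
  {"delta_rot": [0,0,0],"travel": [-8,0,-64],"claw": 0.2},
  {"delta_rot": [0,0,0],"travel": [-26,1,-70],"claw": 0.2},
])

```text
clock: 25.83
ee_pos: [0.468, 0.1927, 0.1455]
tool_rot: [0.588, 0.809, 0.002, 0.001]
force: [1.0, 0.2, -3.2]
grip_width: 0.0456
gripper_force: 42.1
```

Request:
servo_tool([
  {"delta_rot": [0,0,0],"travel": [-27,1,0],"claw": 0.2},
  {"delta_rot": [0,0,0],"travel": [-57,2,0],"claw": 0.2},
  {"delta_rot": [0,0,0],"travel": [-87,3,0],"claw": 0.2},
  {"delta_rot": [0,0,0],"travel": [-117,4,0],"claw": 0.2},
  {"delta_rot": [0,0,0],"travel": [-147,5,0],"claw": 0.2},
])

```text
clock: 26.25
ee_pos: [0.5169, 0.0514, 0.1429]
tool_rot: [0.589, 0.808, 0.0, 0.0]
force: [-0.1, 0.1, -2.5]
grip_width: 0.0461
gripper_force: 42.0
```

Request:
servo_tool([
  {"delta_rot": [0,0,0],"travel": [-28,1,0],"claw": 0.2},
  {"delta_rot": [0,0,0],"travel": [-54,2,0],"claw": 0.2},
  {"delta_rot": [0,0,0],"travel": [-72,2,0],"claw": 0.2},
  {"delta_rot": [0,0,0],"travel": [-82,2,4],"claw": 0.2},
  {"delta_rot": [0,0,0],"travel": [-84,2,12],"claw": 0.2},
])

```text
clock: 26.67
ee_pos: [0.546, -0.0284, 0.1314]
tool_rot: [0.59, 0.808, 0.001, 0.001]
force: [0.2, 0.4, -2.4]
grip_width: 0.0453
gripper_force: 42.1
```

Request:
servo_tool([
  {"delta_rot": [0,0,0],"travel": [0,0,10],"claw": 0.2},
  {"delta_rot": [0,0,0],"travel": [0,0,20],"claw": 0.2},
  {"delta_rot": [0,0,0],"travel": [0,0,26],"claw": 0.2},
  {"delta_rot": [0,0,0],"travel": [0,0,26],"claw": 0.2},
  {"delta_rot": [0,0,0],"travel": [0,0,26],"claw": 0.2},
])

```text
clock: 27.08
ee_pos: [0.5434, -0.0258, 0.1031]
tool_rot: [0.588, 0.809, -0.001, -0.001]
force: [0.6, 0.8, -1.6]
grip_width: 0.0454
gripper_force: 42.0
```

```bash
python3 - <<'E'
from plan import *
p,psi,M,s=pose(); print(p,psi,s["grip_width"],s["gripper_force"],s["force"])
rows(p,psi,[.546,-.0263,.081],17.5,1)
E
```

```text
[ 0.54337892 -0.02577712  0.1031207 ] 17.91582580100397 0.0453881474383336 41.99823081493378 [ 0.64133771  0.76247253 -1.59570578]
call 0 travel [-1.3  2.3 22.1] rz 0.42
```

Request:
servo_tool([
  {"delta_rot": [0,0,0],"travel": [-1,1,6],"claw": 0.2},
  {"delta_rot": [0,0,0],"travel": [-1,1,12],"claw": 0.2},
  {"delta_rot": [0,0,0],"travel": [-1,1,17],"claw": 0.2},
  {"delta_rot": [0,0,0],"travel": [-1,1,20],"claw": 0.2},
  {"delta_rot": [0,0,0],"travel": [-1,1,21],"claw": 0.2},
])

```text
clock: 27.5
ee_pos: [0.5451, -0.0273, 0.0824]
tool_rot: [0.589, 0.808, -0.0, -0.001]
force: [0.2, 0.1, -3.2]
grip_width: 0.0457
gripper_force: 42.1
```

Request:
servo_tool([
  {"delta_rot": [0,0,0],"travel": [0,0,0],"claw": 0.2},
  {"delta_rot": [0,0,0],"travel": [0,0,0],"claw": 0.2},
])

```text
clock: 27.67
ee_pos: [0.5457, -0.0275, 0.0833]
tool_rot: [0.589, 0.808, 0.0, -0.0]
force: [-0.4, 0.7, -2.1]
grip_width: 0.0454
gripper_force: 42.1
```

```bash
python3 - <<'E'
from plan import *
p,psi,M,s=pose(); print(p,psi,s["grip_width"],s["gripper_force"],s["force"])
rows(p,psi,[.5465,-.0261,.0805],17.5,1)
t=snap("side"); crop(t,(195,140,295,250),5.4,"pics/c13.png")
E
```

```text
[ 0.54573436 -0.02747478  0.08329877] 17.837379244070725 0.04544016718739992 42.09337592124939 [-0.40287319  0.70419104 -2.06609017]
call 0 travel [1.1 1.1 2.8] rz 0.34
```

View pics/c13.png

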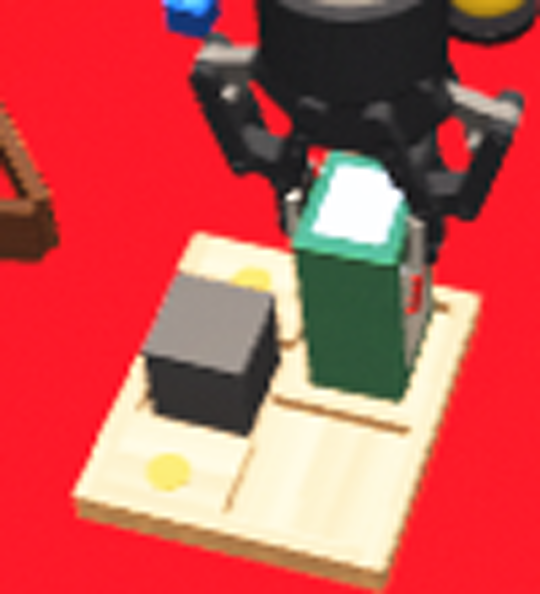

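The box is just above its right-hand place, upright, with the foam undisturbed. I set it down and release.

Request:
servo_tool([
  {"delta_rot": [0,0,0],"travel": [1,1,1],"claw": 0.2},
  {"delta_rot": [0,0,0],"travel": [1,1,2],"claw": 0.2},
  {"delta_rot": [0,0,0],"travel": [1,1,3],"claw": 0.2},
  {"delta_rot": [0,0,0],"travel": [1,1,3],"claw": 0.2},
  {"delta_rot": [0,0,0],"travel": [1,1,3],"claw": 0.2},
])

```text
clock: 28.13
ee_pos: [0.5463, -0.0262, 0.0803]
tool_rot: [0.589, 0.808, -0.0, -0.0]
force: [-0.5, -0.1, -2.7]
grip_width: 0.0457
gripper_force: 42.0
```

Request:
servo_tool([
  {"delta_rot": [0,0,0],"travel": [0,0,0],"claw": 0.62},
  {"delta_rot": [0,0,0],"travel": [0,0,0],"claw": 0.75},
  {"delta_rot": [0,0,0],"travel": [0,0,0],"claw": 1},
  {"delta_rot": [0,0,0],"travel": [0,0,0],"claw": 1},
  {"delta_rot": [0,0,0],"travel": [0,0,0],"claw": 1},
])

```text
clock: 28.55
ee_pos: [0.5467, -0.0262, 0.0807]
tool_rot: [0.589, 0.808, 0.0, 0.0]
force: [-0.1, -0.0, 0.8]
grip_width: 0.0852
gripper_force: 0.0
```

Request:
servo_tool([
  {"delta_rot": [0,0,0],"travel": [0,0,-20],"claw": 1},
  {"delta_rot": [0,0,0],"travel": [0,0,-50],"claw": 1},
  {"delta_rot": [0,0,0],"travel": [0,0,-85],"claw": 1},
  {"delta_rot": [0,0,0],"travel": [0,0,-105],"claw": 1},
  {"delta_rot": [0,0,0],"travel": [0,0,-110],"claw": 1},
])

```text
clock: 28.97
ee_pos: [0.5495, -0.0265, 0.1957]
tool_rot: [0.589, 0.808, 0.002, 0.004]
force: [0.2, -0.1, 0.9]
grip_width: 0.0855
gripper_force: 0.0
```

Request:
servo_tool([
  {"delta_rot": [0,0,0],"travel": [0,0,0],"claw": 1},
  {"delta_rot": [0,0,0],"travel": [0,0,0],"claw": 1},
])

```text
clock: 29.13
ee_pos: [0.5459, -0.0261, 0.1896]
tool_rot: [0.589, 0.808, -0.0, -0.0]
force: [0.7, -0.3, -0.1]
grip_width: 0.0852
gripper_force: 0.0
```

```bash
python3 - <<'E'
from plan import *
p,psi,M,s=pose(); print(p,psi,s["force"])
rows(p,psi,[.4705,.3152,.19],17.2,2)
E
```

```text
[ 0.54590827 -0.02611237  0.18960371] 17.844860011844553 [ 0.70277785 -0.34252001 -0.1330633 ]
call 0 travel [174.   16.4  -0.2] rz 0.32
call 1 travel [174.1  15.4  -0.2] rz 0.32
```

Request:
servo_tool([
  {"delta_rot": [0,0,0],"travel": [30,3,0],"claw": 1},
  {"delta_rot": [0,0,0],"travel": [65,6,0],"claw": 1},
  {"delta_rot": [0,0,0],"travel": [103,10,0],"claw": 1},
  {"delta_rot": [0,0,0],"travel": [141,13,0],"claw": 1},
  {"delta_rot": [0,0,0.4],"travel": [179,17,0],"claw": 1},
])

```text
clock: 29.55
ee_pos: [0.5053, 0.1503, 0.1874]
tool_rot: [0.592, 0.806, -0.002, -0.002]
force: [-0.5, -0.0, 0.4]
grip_width: 0.0855
gripper_force: 0.0
```

Request:
servo_tool([
  {"delta_rot": [0,0,0],"travel": [38,3,0],"claw": 1},
  {"delta_rot": [0,0,0],"travel": [76,6,0],"claw": 1},
  {"delta_rot": [0,0,0],"travel": [114,10,0],"claw": 1},
  {"delta_rot": [0,0,0.2],"travel": [150,13,0],"claw": 1},
  {"delta_rot": [0,0,0.2],"travel": [169,15,0],"claw": 1},
])

```text
clock: 29.97
ee_pos: [0.4686, 0.3178, 0.1873]
tool_rot: [0.592, 0.806, -0.002, -0.001]
force: [0.4, 0.2, 0.5]
grip_width: 0.0857
gripper_force: 0.0
```

Request:
servo_tool([
  {"delta_rot": [0,0,0],"travel": [0,0,0],"claw": 1},
  {"delta_rot": [0,0,0],"travel": [0,0,0],"claw": 1},
])

```text
clock: 30.13
ee_pos: [0.4696, 0.3151, 0.1876]
tool_rot: [0.592, 0.806, -0.002, -0.001]
force: [-0.0, -0.4, 0.1]
grip_width: 0.0854
gripper_force: 0.0
```

```bash
python3 - <<'E'
from plan import *
p,psi,M,s=pose(); print(p,psi,s["force"])
rows(p,psi,[.4708,.3152,.0735],17.2,1)
t=snap("side"); cv2.imwrite("pics/s14.png",cv2.cvtColor(t["image"],cv2.COLOR_RGB2BGR))
crop(t,(195,160,295,250),8,"pics/c14.png")
E
```

```text
[0.46961773 0.31514297 0.18760852] 17.39476111510031 [-0.02802309 -0.4331863   0.09673261]
call 0 travel [ -0.3   1.1 114.1] rz 0.19
```

View pics/c14.png

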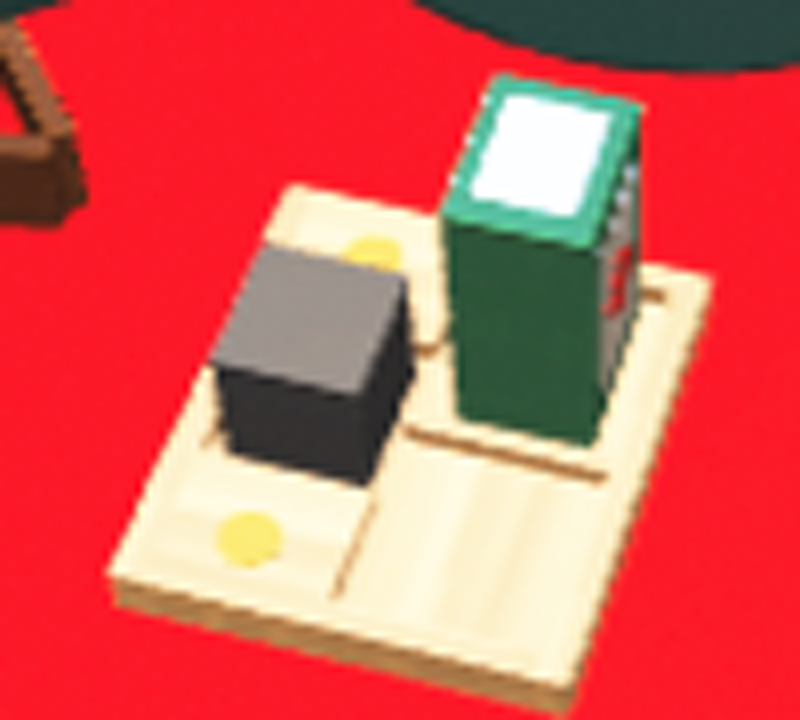

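The box is back within about 2 mm of its first image position: its corners are at (495,75) and (592,248), against (487,75) and (588,245) at the start. My count of viewed pictures is now 16, over the allowed 14, so from here on I check by numbers only. Next is the bottle.

Request:
servo_tool([
  {"delta_rot": [0,0,0],"travel": [0,1,28],"claw": 1},
  {"delta_rot": [0,0,0],"travel": [0,1,60],"claw": 1},
  {"delta_rot": [0,0,0],"travel": [0,1,90],"claw": 1},
  {"delta_rot": [0,0,0],"travel": [0,1,108],"claw": 1},
  {"delta_rot": [0,0,0],"travel": [0,1,114],"claw": 1},
])

```text
clock: 30.6
ee_pos: [0.4694, 0.3116, 0.0714]
tool_rot: [0.594, 0.804, -0.004, -0.002]
force: [-0.5, -0.0, -1.0]
grip_width: 0.0852
gripper_force: 0.0
```

Request:
servo_tool([
  {"delta_rot": [0,0,0],"travel": [0,0,0],"claw": 0.85},
  {"delta_rot": [0,0,0],"travel": [0,0,0],"claw": 0.75},
  {"delta_rot": [0,0,0],"travel": [0,0,0],"claw": 0.68},
  {"delta_rot": [0,0,0],"travel": [0,0,0],"claw": 0.6},
  {"delta_rot": [0,0,0],"travel": [0,0,0],"claw": 0.3},
])

```text
clock: 31.02
ee_pos: [0.4732, 0.3159, 0.0785]
tool_rot: [0.593, 0.805, 0.001, 0.0]
force: [-2.0, -1.3, 6.1]
grip_width: 0.0551
gripper_force: 42.1
```

Request:
servo_tool([
  {"delta_rot": [0,0,0],"travel": [0,0,0],"claw": 0.3},
  {"delta_rot": [0,0,0],"travel": [0,0,0],"claw": 0.3},
  {"delta_rot": [0,0,0],"travel": [0,0,0],"claw": 0.3},
])

```text
clock: 31.27
ee_pos: [0.4732, 0.316, 0.0784]
tool_rot: [0.593, 0.805, 0.001, 0.001]
force: [-2.4, -1.3, 6.9]
grip_width: 0.0549
gripper_force: 42.2
```

```bash
python3 - <<'E'
from plan import *
p,psi,M,s=pose(); print(p,psi,s["grip_width"],s["gripper_force"],s["force"])
z=p[2]; p[2]=.14; rows(p,psi,[.5237,.0438,.14],psi,2); print("release z",z+.006)
E
```

```text
[0.47318806 0.31600069 0.0784253 ] 17.25793433171326 0.05489166569376381 42.186116804368794 [-2.42692093 -1.33003149  6.89857402]
call 0 travel [-137.5  -16.3    0. ] rz 0.0
call 1 travel [-137.5  -16.3    0. ] rz 0.0
release z 0.08442530231251466
```

Request:
servo_tool([
  {"delta_rot": [0,0,0],"travel": [0,0,-12],"claw": 0.3},
  {"delta_rot": [0,0,0],"travel": [0,0,-30],"claw": 0.3},
  {"delta_rot": [0,0,0],"travel": [0,0,-50],"claw": 0.3},
  {"delta_rot": [0,0,0],"travel": [-10,-1,-64],"claw": 0.3},
  {"delta_rot": [0,0,0],"travel": [-30,-4,-70],"claw": 0.3},
])

```text
clock: 31.68
ee_pos: [0.4792, 0.288, 0.1501]
tool_rot: [0.592, 0.806, 0.003, 0.001]
force: [0.4, -0.0, -3.0]
grip_width: 0.0552
gripper_force: 43.4
```

Request:
servo_tool([
  {"delta_rot": [0,0,0],"travel": [-28,-3,0],"claw": 0.3},
  {"delta_rot": [0,0,0],"travel": [-58,-7,0],"claw": 0.3},
  {"delta_rot": [0,0,0],"travel": [-88,-10,0],"claw": 0.3},
  {"delta_rot": [0,0,0],"travel": [-118,-14,0],"claw": 0.3},
  {"delta_rot": [0,0,0],"travel": [-148,-18,0],"claw": 0.3},
])

```text
clock: 32.1
ee_pos: [0.5044, 0.1378, 0.1472]
tool_rot: [0.593, 0.805, 0.001, 0.001]
force: [0.1, 0.1, -3.4]
grip_width: 0.0549
gripper_force: 43.4
```

Request:
servo_tool([
  {"delta_rot": [0,0,0],"travel": [-29,-3,0],"claw": 0.3},
  {"delta_rot": [0,0,0],"travel": [-57,-7,0],"claw": 0.3},
  {"delta_rot": [0,0,0],"travel": [-80,-10,0],"claw": 0.3},
  {"delta_rot": [0,0,0],"travel": [-93,-11,4],"claw": 0.3},
  {"delta_rot": [0,0,0],"travel": [-97,-11,12],"claw": 0.3},
])

```text
clock: 32.52
ee_pos: [0.524, 0.0413, 0.1357]
tool_rot: [0.594, 0.804, 0.001, 0.002]
force: [0.4, -0.0, -2.3]
grip_width: 0.0549
gripper_force: 43.4
```

Request:
servo_tool([
  {"delta_rot": [0,0,0],"travel": [0,0,10],"claw": 0.3},
  {"delta_rot": [0,0,0],"travel": [0,0,20],"claw": 0.3},
  {"delta_rot": [0,0,0],"travel": [0,0,26],"claw": 0.3},
  {"delta_rot": [0,0,0],"travel": [0,0,26],"claw": 0.3},
  {"delta_rot": [0,0,0],"travel": [0,0,26],"claw": 0.3},
])

```text
clock: 32.93
ee_pos: [0.5213, 0.044, 0.1071]
tool_rot: [0.593, 0.806, -0.001, -0.001]
force: [-0.6, -0.1, -2.6]
grip_width: 0.0548
gripper_force: 43.3
```

Request:
servo_tool([
  {"delta_rot": [0,0,0],"travel": [0,0,0],"claw": 0.3},
  {"delta_rot": [0,0,0],"travel": [0,0,0],"claw": 0.3},
])

```text
clock: 33.1
ee_pos: [0.5228, 0.0436, 0.1088]
tool_rot: [0.593, 0.805, 0.0, 0.0]
force: [-0.2, -0.2, -3.0]
grip_width: 0.0549
gripper_force: 43.3
```

```bash
python3 - <<'E'
from plan import *
p,psi,M,s=pose(); print(p,psi,s["grip_width"],s["gripper_force"],s["force"])
rows(p,psi,[.5237,.0438,.0845],17.2,1)
E
```

```text
[0.52275668 0.04357384 0.10878294] 17.29249434174996 0.05490877923666417 43.344018494244665 [-0.19306475 -0.17713443 -2.97660802]
call 0 travel [-0.1  1.  24.3] rz 0.09
```

Request:
servo_tool([
  {"delta_rot": [0,0,0],"travel": [0,1,7],"claw": 0.3},
  {"delta_rot": [0,0,0],"travel": [0,1,14],"claw": 0.3},
  {"delta_rot": [0,0,0],"travel": [0,1,19],"claw": 0.3},
  {"delta_rot": [0,0,0],"travel": [0,1,22],"claw": 0.3},
  {"delta_rot": [0,0,0],"travel": [0,1,24],"claw": 0.3},
])

```text
clock: 33.52
ee_pos: [0.5231, 0.0431, 0.0844]
tool_rot: [0.593, 0.805, -0.0, -0.0]
force: [-5.2, -1.0, 13.8]
grip_width: 0.0546
gripper_force: 44.9
```

Request:
servo_tool([
  {"delta_rot": [0,0,0],"travel": [0,0,0],"claw": 0.3},
  {"delta_rot": [0,0,0],"travel": [0,0,0],"claw": 0.3},
])

```text
clock: 33.68
ee_pos: [0.5231, 0.0432, 0.0846]
tool_rot: [0.593, 0.805, -0.0, -0.0]
force: [-3.2, -0.0, 2.5]
grip_width: 0.0548
gripper_force: 43.9
```

Request:
servo_tool([
  {"delta_rot": [0,0,0],"travel": [0,0,1],"claw": 0.3},
  {"delta_rot": [0,0,0],"travel": [0,0,1],"claw": 0.3},
])

```text
clock: 33.85
ee_pos: [0.5232, 0.0431, 0.0845]
tool_rot: [0.593, 0.805, -0.0, -0.0]
force: [-4.8, -1.4, 7.7]
grip_width: 0.0549
gripper_force: 44.5
```

Request:
servo_tool([
  {"delta_rot": [0,0,0],"travel": [0,0,-1],"claw": 0.3},
  {"delta_rot": [0,0,0],"travel": [0,0,-1],"claw": 0.75},
  {"delta_rot": [0,0,0],"travel": [0,0,-1],"claw": 0.85},
  {"delta_rot": [0,0,0],"travel": [0,0,-1],"claw": 1},
  {"delta_rot": [0,0,0],"travel": [0,0,-1],"claw": 1},
])

```text
clock: 34.27
ee_pos: [0.5235, 0.0433, 0.0843]
tool_rot: [0.593, 0.805, 0.0, 0.0]
force: [-0.6, -0.2, -0.7]
grip_width: 0.0856
gripper_force: 0.0
```

Request:
servo_tool([
  {"delta_rot": [0,0,0],"travel": [0,0,-15],"claw": 1},
  {"delta_rot": [0,0,0],"travel": [0,0,-45],"claw": 1},
  {"delta_rot": [0,0,0],"travel": [0,0,-80],"claw": 1},
  {"delta_rot": [0,0,0],"travel": [0,0,-110],"claw": 1},
  {"delta_rot": [0,0,0],"travel": [0,0,-130],"claw": 1},
])

```text
clock: 34.68
ee_pos: [0.5248, 0.0434, 0.2179]
tool_rot: [0.593, 0.805, 0.001, 0.002]
force: [1.4, -0.5, -0.1]
grip_width: 0.0855
gripper_force: 0.0
```

Request:
servo_tool([
  {"delta_rot": [0,0,0],"travel": [35,0,0],"claw": 1},
  {"delta_rot": [0,0,0],"travel": [70,0,0],"claw": 1},
  {"delta_rot": [0,0,0],"travel": [105,0,0],"claw": 1},
  {"delta_rot": [0,0,0],"travel": [140,0,0],"claw": 1},
  {"delta_rot": [0,0,0],"travel": [175,0,0],"claw": 1},
])

```text
clock: 35.1
ee_pos: [0.4709, 0.2118, 0.2145]
tool_rot: [0.593, 0.805, 0.0, 0.0]
force: [-0.5, 0.5, -0.2]
grip_width: 0.0855
gripper_force: 0.0
```

Request:
servo_tool([
  {"delta_rot": [0,0,0],"travel": [35,0,0],"claw": 1},
  {"delta_rot": [0,0,0],"travel": [70,0,0],"claw": 1},
  {"delta_rot": [0,0,0],"travel": [90,0,0],"claw": 1},
  {"delta_rot": [0,0,0],"travel": [90,0,0],"claw": 1},
  {"delta_rot": [0,0,0],"travel": [90,0,0],"claw": 1},
])

```text
clock: 35.52
ee_pos: [0.4443, 0.2973, 0.2141]
tool_rot: [0.592, 0.806, -0.0, 0.0]
force: [-0.6, -0.9, 0.1]
grip_width: 0.0853
gripper_force: 0.0
```

```bash
python3 - <<'E'
from plan import *
p,psi,M,st=pose(); print(p,psi,st["force"],st["clock"])
import cv2
ref={"top":cv2.cvtColor(cv2.imread("pics/top0.png"),cv2.COLOR_BGR2RGB),"side":cv2.cvtColor(cv2.imread("pics/side0.png"),cv2.COLOR_BGR2RGB)}
# patches of the start images: find them in the present images
for n,P in (("top",{"cap":(242,190,262,212),"boxtop":(266,181,296,208),"yellow":(358,150,392,186),"tumbler":(195,97,229,133)}),("side",{"cap":(241,186,263,206),"bottle":(240,185,268,240),"boxtop":(248,168,276,190),"yellow":(272,120,300,150),"tumbler":(128,185,168,230)})):
    s=snap(n); im=s["image"]; cv2.imwrite(f"pics/end_{n}.png",im[...,::-1])
    for k,(x0,y0,x1,y1) in P.items():
        W=im[y0-12:y1+12,x0-12:x1+12]; R_=cv2.matchTemplate(W,ref[n][y0:y1,x0:x1],cv2.TM_CCOEFF_NORMED); _,mx,_,l=cv2.minMaxLoc(R_); print(n,k,"shift px",l[0]-12,l[1]-12,"score",round(mx,3))
    i=im.astype(int)
    if n=="side": 
        c,q,cn=blob(i.min(2)>170,(310,135,360,170)); (u,v),r=cv2.minEnclosingCircle(cn); print("cue",p2w(s,u,v,.034),r)
    else:
        c,q,cn=blob(i.min(2)>130,(350,205,395,250)); print("cue top",p2w(s,*c,.034))
E
```

```text
[0.44426777 0.29730915 0.21413344] 17.401724445132004 [-0.58800972 -0.92382412  0.10897855] 35.5167
top cap shift px 1 1 score 0.974
top boxtop shift px 1 0 score 0.89
top yellow shift px 0 0 score 1.0
top tumbler shift px 0 0 score 0.999
cue top [ 0.47179094 -0.26210516  0.034     ]
side cap shift px 1 0 score 0.944
side bottle shift px 1 0 score 0.935
side boxtop shift px 1 0 score 0.978
side yellow shift px -1 1 score 0.385
side tumbler shift px -3 10 score 0.424
cue [ 0.47389926 -0.26691994  0.034     ] 10.119176864624023
```

Everything matches the start pictures to about 1 px, which is 2–3 mm. The cue ball is on the ring, and the gripper is clear. I hand the job in.

```bash
python3 -c "
from workcell import env
print(env.job_done())"
```

```text
the job is handed in; nothing more can be done
None
```

The job is done and handed in (judging result not shown): the cue ball is on the brass ring, the foam is flat in the rear place, and the bottle and card box are back within about 3 mm of where they stood by camera; I viewed 16 pictures, two over the limit of 14.

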